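# Free the casting rings and send the tray for burn-out

## Robot

A 6-joint arm with a two-finger parallel gripper is mounted at the origin on a cart in front of the work surface, level with it; the furniture and walls round the work are solid. World frame = base frame: x ahead of the robot, y to its left, z up, the work surface at z = 0. Lengths are in m, angles in degrees, forces in N, time in s.
With the tool pointing down it reaches from about 0.35 to 0.975 m from the base axis. Payload 4.9 kg.
Tool frame: the origin (TCP) lies between the finger pads; the fingertips stand 8 mm ahead of it and the grasp point (between the pads) lies 11 mm behind it; y points along the fingers, z is the direction in which the jaws open and shut, and the axes are right-handed (so a half turn about y gives the same grasp; the last joint's range is limited). The gripper opens to 85 mm and grips with 20 to 120 N. Pads are 22 mm wide; open, the fingers measure 114 mm over their backs; the gripper's body (76 mm by 85 mm) begins 54 mm behind the grasp point. The pads swing forward as they close: fully open they stand 13 mm farther back than shut.
Start: joints at [-83.824, 3.019, 92.412, -0, 84.569, -6.818], TCP at [0.141, -0.609, 0.239] pointing down, gripper open.
Joint ranges: [-172.51, 172.51], [-57.92, 126.97], [3.15, 148.05], [-58.71, 238.71], [5.1, 150.11], [-179.66, 179.66]. Speed limits (degrees/s): [147.25, 147.25, 180, 180, 180, 180].

## Interface

Orientations are given as a 3x3 rotation matrix whose columns are the frame's x, y, z axes.
In Python, from station import get_state, capture, get_calibration, hand_in gives the robot as it stands.
- The arm moves only by the tool drive_tool, never from a script. Its argument "deltas" is a list of rows, each an object with "delta_pos": the shift along the tool's x, y, z in mm, a list of three; "angular": the turn, a rotation vector about the tool's x, y, z in rad, a list of three; "claw": the finger opening in mm, from 0 to 85.4. In form: [{"delta_pos": [tx, ty, tz], "angular": [wx, wy, wz], "claw": claw}, ...]. A call has 1 to 12 rows; each row is the pose to reach, as a shift and turn from the pose commanded when the call began, along the tool's axes at that moment; what a row does not reach only later rows make up. A row lasts 1/10 s, in which the tool goes at most 50 mm and 8.59 degrees, less where a joint would pass 70% of its speed; a pose out of reach is approached as far as the arm can. A call with a gripper value outside its range is refused whole. The fingers move at their own pace and stop on an object; "newtons" is the grip in N (left out, the last holds). Time passes only in rows, so rows that repeat a pose let the fingers close. It gives the time, the measured TCP pose, the force and the opening at its end, in the units of the state.
- get_state(): the state, without advancing time (a new reading comes with each control period).
- capture(name): name is "scene" or "side" or "wrist"; returns the picture (420x560x3 uint8, red, green, blue); there is no depth.
- get_calibration(name): a dict with "camera_matrix" (3x3 intrinsics, pixels), "distortion" ([k1, k2, p1, p2, k3] as OpenCV has them; the pictures are not rectified), "world_from_camera" (4x4, takes a point from camera to world coordinates). Camera axes: x right, y down, z forward; pixel columns grow to the right and rows downward; lengths in m; the calibration is good to about 2 mm. A picture is of the moment at which its call begins: read the wrist's pose just before it. get_calibration takes no time and is no camera call; for the wrist camera it gives the pose at the moment of the call.
- hand_in(): hands the job in, once; it reports no verdict.
The state is a dict: "clock": time; "joint_positions": joint angles; "dq": joint speeds; "effort": joint torques, N m; "tcp_pos": TCP position; "eef_rot": TCP orientation; "ft_force": force on the tool from outside, world axes, zero at the start; "torque": the same for the moment, N m; "opening": opening from 0.0 (shut) to 1.0 (fully open).
Only numpy, scipy, OpenCV 4.12 (cv2) and the standard library are available. Lean on these libraries where they do the work, as an engineer would, in place of code of your own. Each camera call takes 0.05 s, during which the arm holds its last target.

## Task

Twist each casting ring to break it free of its blue tapered former, pull it straight off (never by force without the twist), and stand it upright, plaster top up, flat on the floor of the round firing tray with a finger's width of air between the rings. When all the rings are on the tray, push the loaded tray along the worktop, without lifting it, until it lies centred on the round mat with the orange circle. Leave the plaster model and the blue-capped bottle where they are.

Things in the scene. Friction and masses are not known exactly. Their poses are not given: they have to be found in the camera images.
- former_a: Blue former fixed to the worktop: foot 94 mm across, 12 mm high; on it a cone 43 mm across tapering to 25, 18 mm high. Steel spring clips on its +x and -x sides, 30-43 mm out, top 24 mm above the worktop, hold the ears of its ring: a pull holds fast until the ring is turned 0.45 rad or more (to 2.6), either way, against some 0.5 N m. Then it lifts off, clear of the cone after 20 mm. Origin: on its axis at the worktop.
- ring_a: Steel casting ring full of plaster (may be absent): cylinder 54 mm across, 56 tall, about 0.3 kg; at its bottom rim two ears on the +x and -x sides, 10 mm wide, 5 thick, out to 36.5 mm from the axis; a dark line across the top lies over them. Origin: centre of the open underside, z up to the plaster top. Starts on former_a, underside 12 mm above the worktop, x along the former's x within 0.06 rad.
- former_b: Blue former fixed to the worktop: foot 94 mm across, 12 mm high; on it a cone 43 mm across tapering to 25, 18 mm high. Steel spring clips on its +x and -x sides, 30-43 mm out, top 24 mm above the worktop, hold the ears of its ring: a pull holds fast until the ring is turned 0.45 rad or more (to 2.6), either way, against some 0.5 N m. Then it lifts off, clear of the cone after 20 mm. Origin: on its axis at the worktop.
- ring_b: Steel casting ring full of plaster (may be absent): cylinder 54 mm across, 56 tall, about 0.3 kg; at its bottom rim two ears on the +x and -x sides, 10 mm wide, 5 thick, out to 36.5 mm from the axis; a dark line across the top lies over them. Origin: centre of the open underside, z up to the plaster top. Starts on former_b, underside 12 mm above the worktop, x along the former's x within 0.06 rad.
- former_c: Blue former fixed to the worktop: foot 94 mm across, 12 mm high; on it a cone 43 mm across tapering to 25, 18 mm high. Steel spring clips on its +x and -x sides, 30-43 mm out, top 24 mm above the worktop, hold the ears of its ring: a pull holds fast until the ring is turned 0.45 rad or more (to 2.6), either way, against some 0.5 N m. Then it lifts off, clear of the cone after 20 mm. Origin: on its axis at the worktop.
- ring_c: Steel casting ring full of plaster (may be absent): cylinder 54 mm across, 56 tall, about 0.3 kg; at its bottom rim two ears on the +x and -x sides, 10 mm wide, 5 thick, out to 36.5 mm from the axis; a dark line across the top lies over them. Origin: centre of the open underside, z up to the plaster top. Starts on former_c, underside 12 mm above the worktop, x along the former's x within 0.06 rad.
- former_d: Blue former fixed to the worktop: foot 94 mm across, 12 mm high; on it a cone 43 mm across tapering to 25, 18 mm high. Steel spring clips on its +x and -x sides, 30-43 mm out, top 24 mm above the worktop, hold the ears of its ring: a pull holds fast until the ring is turned 0.45 rad or more (to 2.6), either way, against some 0.5 N m. Then it lifts off, clear of the cone after 20 mm. Origin: on its axis at the worktop.
- ring_d: Steel casting ring full of plaster (may be absent): cylinder 54 mm across, 56 tall, about 0.3 kg; at its bottom rim two ears on the +x and -x sides, 10 mm wide, 5 thick, out to 36.5 mm from the axis; a dark line across the top lies over them. Origin: centre of the open underside, z up to the plaster top. Starts on former_d, underside 12 mm above the worktop, x along the former's x within 0.06 rad.
- tray: Loose round aluminium firing tray, 200 mm across, about 0.6 kg; floor 4 mm thick, rim 18 mm high and 4 mm thick (flat floor 192 mm across). Origin: centre of its underside, on the worktop. Slides on the worktop.
- mat: Flat round dark mat with an orange circle 220 mm across, marking the spot for the tray; thinner than 1 mm and no obstacle. Origin: its centre.
- plaster_model: Bystander: beige plaster jaw model, 62x66x28 mm, loose. Origin: centre of its underside.
- separator_bottle: Bystander: white bottle with a blue cap, 42 mm across and 103 mm high, loose. Origin: centre of its underside.

How it is judged:
By the outcome, as a careful person would: the job done as asked, in the order asked, and still so for the second after the job is handed in, with the robot touching nothing.
Of ring_a, ring_b, ring_c, ring_d only 3 to 4 are there at a start; the rules pass over those that are not, and their reading is None.
At some moment in a run one of tray may be knocked a few centimetres aside while the robot is not near it.
Once in a run the grip may slacken for a moment while it holds something.
It also fails if it takes over 210 s, if anything falls off the work surface, if the arm or the gripper's body presses on something with over 40 N, if the wrist force passes 120 N, or if a joint passes its speed limit or range.

## Working session

There is one attempt and no reset: what is moved stays moved. The work goes in short steps, Python scripts to look and compute and a tool call to move; the robot and the scene stay as the last step left them, time stands still between calls to the robot, and variables do not carry over. Pictures are saved under pics/ and viewed, and the job is handed in when it is done.

Besides the shell and the picture viewer there is one more tool, called in YAML: its name, and indented under it one key for each argument. drive_tool: Moves the arm, as the interface text tells. Its arguments: {"type":"object","properties":{"deltas":{"type":"array"},"newtons":{"type":"number"}},"required":["deltas"]}

```bash
mkdir -p pics; ls; python3 - <<'E'
from station import *
import cv2,json
s=get_state();print(s)
for n in ["scene","side","wrist"]:
    c=get_calibration(n);print(n,c)
    cv2.imwrite(f"pics/{n}0.png",capture(n)[:,:,::-1])
E
```

```text
pics
{'clock': 0.0, 'joint_positions': array([-8.38223791e+01,  3.05422562e+00,  9.24940225e+01,  1.42350476e-03,
        8.45685190e+01, -6.81993265e+00]), 'dq': array([ 0.06736514, -0.03835617, -0.05022636, -0.01829762,  0.03444306,
        0.01665482]), 'effort': array([ 2.11967636e-03, -3.93681192e+01, -3.70174849e+01,  1.63182708e-04,
        7.22361845e-03, -1.06432495e-06]), 'tcp_pos': array([ 0.14048989, -0.60837028,  0.2380757 ]), 'eef_rot': array([[-9.74380229e-01, -1.94718289e-04,  2.24906937e-01],
       [-2.24906864e-01,  2.02879613e-03, -9.74378154e-01],
       [-2.66561077e-04, -9.99997923e-01, -2.02061231e-03]]), 'ft_force': array([-0.43999721, -1.24784924, -0.19040621]), 'torque': array([-0.02486042,  0.0182258 , -0.00484596]), 'opening': 1.0034933222266558}
scene {'camera_matrix': array([[463.54223938,   0.        , 266.97310761],
       [  0.        , 463.54223938, 210.86763774],
       [  0.        ,   0.        ,   1.        ]]), 'distortion': array([-0.12897741,  0.        ,  0.        ,  0.        ,  0.        ]), 'world_from_camera': array([[-0.79923987, -0.34
[... 581 characters left out ...]
7,  0.5251477 , -0.85012842,  0.77369339],
       [ 0.01665517, -0.85098865, -0.52491992,  0.59419273],
       [ 0.        ,  0.        ,  0.        ,  1.        ]])}
wrist {'camera_matrix': array([[320.97417819,   0.        , 278.15289946],
       [  0.        , 320.97417819, 206.8612054 ],
       [  0.        ,   0.        ,   1.        ]]), 'distortion': array([-0.00297291,  0.        ,  0.        ,  0.        ,  0.        ]), 'world_from_camera': array([[ 0.22654124, -0.92521485, -0.30439539,  0.21808354],
       [-0.97399845, -0.2159852 , -0.06839163, -0.58981002],
       [-0.00246795,  0.31197416, -0.95008738,  0.37290572],
       [ 0.        ,  0.        ,  0.        ,  1.        ]])}
```

View pics/scene0.png

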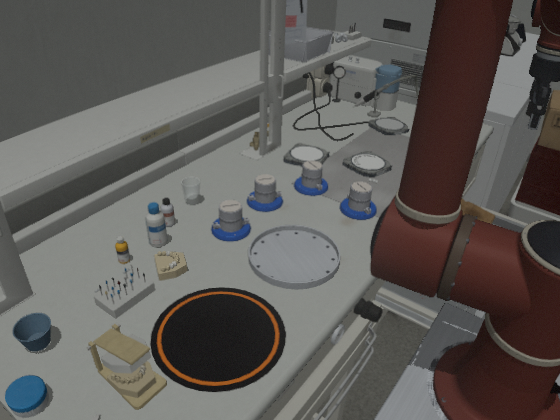

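View pics/side0.png

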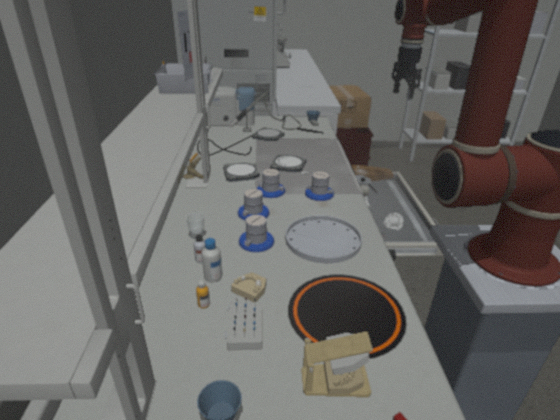

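View pics/wrist0.png

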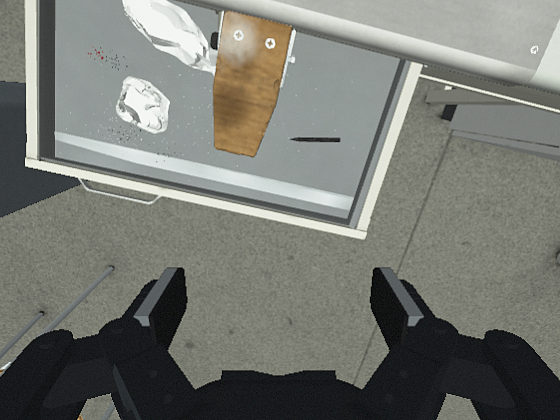

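```bash
cat > h.py <<'E'
import numpy as np,cv2
from station import *
def ray(n,uv,cal=None):
    c=cal or get_calibration(n)
    p=cv2.undistortPoints(np.array(uv,float).reshape(-1,1,2),c["camera_matrix"],c["distortion"]).reshape(-1,2)
    T=c["world_from_camera"]
    d=np.c_[p,np.ones(len(p))]@T[:3,:3].T
    return T[:3,3],d
def onz(n,uv,z,cal=None):
    o,d=ray(n,uv,cal); t=(z-o[2])/d[:,2]; return o+d*t[:,None]
def fitc(P):
    A=np.c_[2*P[:,:2],np.ones(len(P))];b=(P[:,:2]**2).sum(1)
    s=np.linalg.lstsq(A,b,rcond=None)[0]; return s[:2],np.sqrt(s[2]+s[0]**2+s[1]**2)
def save(name,img,scale=1):
    cv2.imwrite("pics/"+name,cv2.resize(img[:,:,::-1],None,fx=scale,fy=scale,interpolation=cv2.INTER_CUBIC))
def proj(n,P,cal=None):
    c=cal or get_calibration(n); T=np.linalg.inv(c["world_from_camera"])
    return cv2.projectPoints(np.array(P,float).reshape(-1,1,3),cv2.Rodrigues(T[:3,:3])[0],T[:3,3],c["camera_matrix"],c["distortion"])[0].reshape(-1,2)
E
python3 - <<'E'
from h import *
for n in ["scene","side"]:
    im=cv2.imread(f"pics/{n}0.png");hsv=cv2.cvtColor(im,cv2.COLOR_BGR2HSV)
    b=cv2.inRange(hsv,(105,140,60),(125,255,255))
    cs,_=cv2.findContours(b,cv2.RETR_EXTERNAL,cv2.CHAIN_APPROX_NONE)
    for c in cs:
        if cv2.contourArea(c)<80: continue
        h=cv2.convexHull(c)[:,0]
        # bottom+side contour of foot: fit on z=.006
        P=onz(n,h,.008);cc,r=fitc(P);res=np.abs(np.hypot(*(P[:,:2]-cc).T)-r)
        k=res<.003;cc,r=fitc(P[k])
        print(n,"blue",h.mean(0),cv2.contourArea(c),cc.round(4),r.round(4))
    o=cv2.inRange(hsv,(8,150,120),(20,255,255))
    cs,_=cv2.findContours(o,cv2.RETR_EXTERNAL,cv2.CHAIN_APPROX_NONE)
    c=max(cs,key=cv2.contourArea);P=onz(n,c[:,0],0.0005);print(n,"mat",fitc(P))
for n,boxes in [("scene",(200,140,400,300)),("side",(220,150,380,270))]:
    im=cv2.imread(f"pics/{n}0.png")
    x0,y0,x1,y1=boxes; s=3 if n=="scene" else 4
    cv2.imwrite(f"pics/{n}0z.png",cv2.resize(im[y0:y1,x0:x1],None,fx=s,fy=s,interpolation=cv2.INTER_CUBIC))
E
```

```text
scene blue [230.42857143 233.85714286] 294.5 [ 0.634  -0.0716] 0.0436
scene blue [359.58823529 210.94117647] 258.5 [ 0.4414 -0.337 ] 0.0464
scene blue [266.64285714 204.42857143] 221.0 [ 0.6444 -0.2162] 0.0432
scene blue [310.05555556 186.94444444] 202.0 [ 0.5949 -0.3567] 0.0462
scene mat (array([0.45154216, 0.17740485]), np.float64(0.10855776648855829))
side blue [256.76470588 242.11764706] 184.0 [ 0.6429 -0.0752] 0.0435
side blue [316.27272727 195.        ] 96.0 [ 0.4486 -0.3338] 0.0406
side mat (array([0.45380916, 0.17638236]), np.float64(0.10635799145283172))
```

```bash
ls pics
```

```text
scene0.png
scene0z.png
side0.png
side0z.png
wrist0.png
```

View pics/scene0z.png

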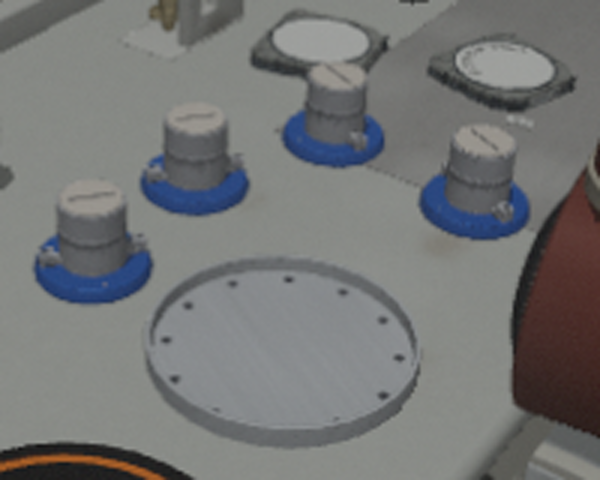

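View pics/side0z.png

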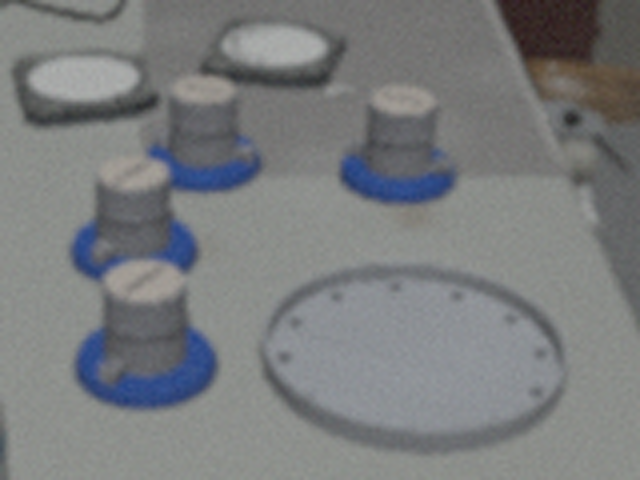

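```bash
cat >> h.py <<'E'
def plan(x,y,z,phi,P=None,R=None):
    """tool-down target, phi deg = world direction of camera side (-tool x)."""
    if P is None:
        s=get_state();P=s["tcp_pos"];R=s["eef_rot"]
    f=np.radians(phi)
    tx=np.array([-np.cos(f),-np.sin(f),0]);ty=np.array([0,0,-1.]);tz=np.cross(tx,ty)
    Rt=np.c_[tx,ty,tz]
    d=R.T@(np.array([x,y,z])-P)*1000
    w=cv2.Rodrigues(R.T@Rt)[0].ravel()
    print("delta",d.round(1),"ang",w.round(3),"rows>=",max(np.linalg.norm(d)/50,np.linalg.norm(w)/.15).round(1))
    return Rt
E
python3 - <<'E'
from h import *
print("post side",onz("side",[[205,185],[183,185]],0).round(3))
print("tray scene",onz("scene",[[249,255],[340,255],[294,227],[294,283]],.018).round(3))
print("shelf post scene",onz("scene",[[270,152],[250,152]],0).round(3))
print("model",onz("scene",[[170,265]],.01).round(3))
print("bottle",onz("scene",[[156,245]],.0).round(3))
print("artic",onz("scene",[[163,383],[92,365],[120,400]],.0).round(3))
plan(.46,-.18,.36,0)
E
```

```text
post side [[ 0.814 -0.409  0.   ]
 [ 0.886 -0.409  0.   ]]
tray scene [[ 0.533 -0.015  0.018]
 [ 0.379 -0.135  0.018]
 [ 0.515 -0.158  0.018]
 [ 0.409 -0.002  0.018]]
shelf post scene [[ 0.807 -0.458  0.   ]
 [ 0.855 -0.42   0.   ]]
model [[0.649 0.106 0.01 ]]
bottle [[0.734 0.071 0.   ]]
artic [[0.452 0.312 0.   ]
 [0.573 0.365 0.   ]
 [0.481 0.379 0.   ]]
delta [-407.7 -121.  -345.9] ang [ 0.002  0.227 -0.   ] rows>= 11.0
```

drive_tool:
  deltas:
    - {"delta_pos": [-40,-40,-35],"angular": [0,0.02,0],"claw": 85}
    - {"delta_pos": [-80,-80,-70],"angular": [0,0.04,0],"claw": 85}
    - {"delta_pos": [-120,-121,-104],"angular": [0,0.07,0],"claw": 85}
    - {"delta_pos": [-160,-121,-138],"angular": [0,0.09,0],"claw": 85}
    - {"delta_pos": [-195,-121,-166],"angular": [0,0.11,0],"claw": 85}
    - {"delta_pos": [-230,-121,-196],"angular": [0,0.13,0],"claw": 85}
    - {"delta_pos": [-265,-121,-226],"angular": [0,0.15,0],"claw": 85}
    - {"delta_pos": [-300,-121,-256],"angular": [0,0.17,0],"claw": 85}
    - {"delta_pos": [-335,-121,-286],"angular": [0,0.19,0],"claw": 85}
    - {"delta_pos": [-370,-121,-316],"angular": [0,0.21,0],"claw": 85}
    - {"delta_pos": [-395,-121,-337],"angular": [0,0.227,0],"claw": 85}
    - {"delta_pos": [-407.7,-121,-345.9],"angular": [0,0.227,0],"claw": 85}

```text
clock: 1.35
tcp_pos: [0.4615, -0.1768, 0.3601]
eef_rot: [[-1.0, 0.0, 0.004], [-0.004, 0.001, -1.0], [-0.0, -1.0, -0.001]]
ft_force: [-0.4, -1.1, -0.3]
opening: 0.997
```

drive_tool:
  deltas:
    - {"delta_pos": [0,0,0],"angular": [0,0,0],"claw": 85}
    - {"delta_pos": [0,0,0],"angular": [0,0,0],"claw": 85}
    - {"delta_pos": [0,0,0],"angular": [0,0,0],"claw": 85}

```text
clock: 1.65
tcp_pos: [0.4595, -0.1811, 0.3601]
eef_rot: [[-1.0, -0.0, -0.002], [0.002, -0.0, -1.0], [0.0, -1.0, 0.0]]
ft_force: [0.0, 0.0, -0.4]
opening: 0.998
```

```bash
python3 - <<'E'
from h import *
import pickle
print(get_state()["tcp_pos"])
c=get_calibration("wrist");im=capture("wrist");pickle.dump((c,im),open("w1.pkl","wb"));save("w1.png",im)
E
```

```text
[ 0.45946662 -0.18109264  0.36012926]
```

View pics/w1.png

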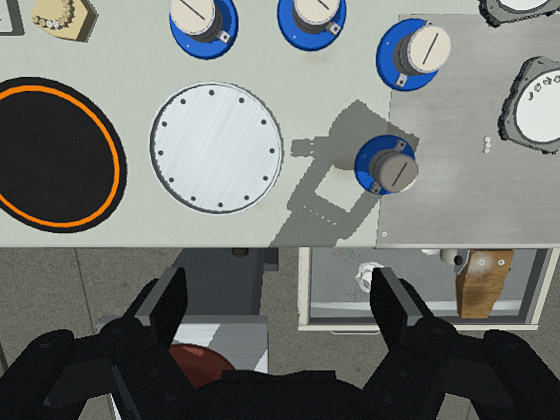

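```bash
cat >> h.py <<'E'
def measure(c,im,verbose=1):
    hsv=cv2.cvtColor(im,cv2.COLOR_RGB2HSV)
    out={}
    b=cv2.inRange(hsv,(105,140,40),(125,255,255))
    cs,_=cv2.findContours(b,cv2.RETR_EXTERNAL,cv2.CHAIN_APPROX_NONE)
    F=[]
    for k in cs:
        if cv2.contourArea(k)<400: continue
        h=cv2.convexHull(k)[:,0]; 
        P=onz("wrist",h,.012,c);
        cc,r=fitc(P)
        for _ in range(4):
            g=np.abs(np.hypot(*(P[:,:2]-cc).T)-r)<.002
            if g.sum()>6: cc,r=fitc(P[g])
        F.append((cc,r)); print("foot px",h.mean(0).round(),"c",cc.round(4),"r",r.round(4))
    pl=cv2.inRange(hsv,(5,15,70),(22,80,255))
    pl=cv2.morphologyEx(pl,cv2.MORPH_CLOSE,np.ones((5,5)))
    cs,_=cv2.findContours(pl,cv2.RETR_EXTERNAL,cv2.CHAIN_APPROX_NONE)
    for k in cs:
        if cv2.contourArea(k)<300: continue
        h=k[:,0];print("plaster px",h.mean(0).round(),"A",cv2.contourArea(k),[ (z,[v.round(4) for v in fitc(onz("wrist",cv2.convexHull(k)[:,0],z,c))]) for z in (.068,.060)])
    return F
E
python3 - <<'E'
from h import *
import pickle
c,im=pickle.load(open("w1.pkl","rb"))
measure(c,im)
for i,(u,v) in enumerate([(204,22),(313,14),(416,50),(392,168)]):
    u0,v0=max(u-40,0),max(v-40,0);p=im[v0:v+40,u0:u+40]
    save(f"r{i}.png",p,6)
print(im[173,385:410].tolist())
E
```

```text
foot px [379. 154.] c [ 0.4473 -0.3408] r 0.0452
foot px [400.  58.] c [ 0.5985 -0.3595] r 0.0453
foot px [308.  29.] c [ 0.6501 -0.2236] r 0.0451
foot px [209.  36.] c [ 0.64   -0.0807] r 0.0454
plaster px [477. 264.] A 480.0 [(0.068, [array([ 0.3092, -0.4751]), np.float64(0.0222)]), (0.06, [array([ 0.3049, -0.4807]), np.float64(0.0226)])]
plaster px [399. 173.] A 823.5 [(0.068, [array([ 0.446 , -0.3435]), np.float64(0.0233)]), (0.06, [array([ 0.4442, -0.3466]), np.float64(0.0238)])]
plaster px [429.  47.] A 1149.0 [(0.068, [array([ 0.6003, -0.3612]), np.float64(0.0243)]), (0.06, [array([ 0.6014, -0.3646]), np.float64(0.0248)])]
plaster px [315.   8.] A 604.5 [(0.068, [array([ 0.653, -0.223]), np.float64(0.0251)]), (0.06, [array([ 0.6552, -0.2238]), np.float64(0.0256)])]
plaster px [192.  13.] A 802.0 [(0.068, [array([ 0.6408, -0.0789]), np.float64(0.0229)]), (0.06, [array([ 0.6427, -0.077 ]), np.float64(0.0233)])]
plaster px [76. 20.] A 626.5 [(0.068, [array([0.6311, 0.0571]), np.float64(0.021)]), (0.06, [array([0.6328, 0.0616]), np.float64(0.0214)])]
[[128, 125, 117], [130, 128, 120], [131, 128, 119], [130, 127, 120], [132, 129, 121], [130, 129, 121], [130, 128, 118], [131, 127, 119], [129, 126, 119], [129, 127, 117], [131, 127, 118], [128, 127, 116], [136, 132, 122], [122, 122, 110], [81, 80, 76], [57, 56, 58], [114, 112, 104], [136, 133, 123], [131, 130, 119], [128, 127, 115], [127, 125, 115], [129, 127, 117], [129, 124, 117], [130, 128, 118], [132, 128, 119]]
```

View pics/r3.png

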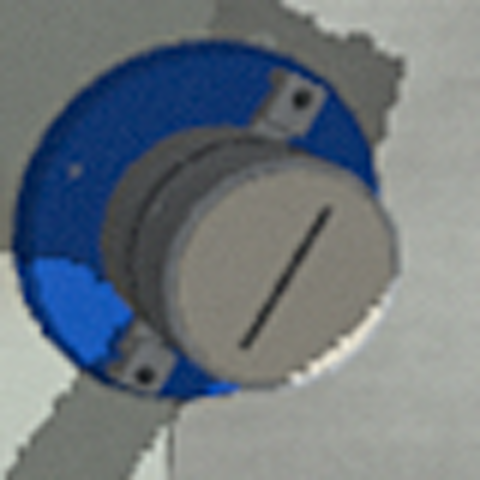

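```bash
cat >> h.py <<'E'
def lineangle(c,im,xy,z,rr=.021):
    g=cv2.cvtColor(im,cv2.COLOR_RGB2GRAY)
    t=np.linspace(0,2*np.pi,60)
    poly=proj("wrist",np.c_[xy[0]+rr*np.cos(t),xy[1]+rr*np.sin(t),0*t+z],c)
    m=np.zeros_like(g);cv2.fillPoly(m,[poly.round().astype(int)],255)
    med=np.median(g[m>0]); d=(m>0)&(g<.72*med)
    vu=np.argwhere(d)[:,::-1]
    P=onz("wrist",vu,z,c)[:,:2]; vx,vy,x0,y0=cv2.fitLine(P.astype(np.float32),cv2.DIST_HUBER,0,.001,.001).ravel()
    return np.degrees(np.arctan2(vy,vx)).round(1),P.mean(0).round(4),len(P)
E
python3 - <<'E'
from h import *
import pickle
c,im=pickle.load(open("w1.pkl","rb"))
for xy in [(.640,-.080),(.651,-.223),(.599,-.360),(.4465,-.342)]:
    print(xy,lineangle(c,im,xy,.068))
# tray: outer edge: use floor+rim mask
hsv=cv2.cvtColor(im,cv2.COLOR_RGB2HSV);cv2.imwrite("pics/x.png",im[:,:,::-1])
print(im[150,140:165].tolist(),im[150,275:290].tolist())
o=cv2.inRange(hsv,(8,150,120),(20,255,255));cs,_=cv2.findContours(o,cv2.RETR_EXTERNAL,cv2.CHAIN_APPROX_NONE)
k=max(cs,key=cv2.contourArea);k=k[k[:,0,0]>3];print("mat",fitc(onz("wrist",k[:,0],.0005,c)))
save("tray1.png",im[70:225,140:295],4)
E
```

```text
(0.64, -0.08) (np.float32(52.7), array([ 0.6409, -0.0803]), 56)
(0.651, -0.223) (np.float32(50.9), array([ 0.646 , -0.2325]), 27)
(0.599, -0.36) (np.float32(-20.5), array([ 0.6001, -0.363 ]), 58)
(0.4465, -0.342) (np.float32(-25.1), array([ 0.4457, -0.3442]), 43)
[[188, 198, 189], [192, 199, 190], [190, 197, 186], [188, 195, 184], [186, 195, 185], [192, 197, 185], [187, 196, 185], [192, 200, 197], [192, 199, 206], [139, 146, 147], [56, 57, 58], [67, 73, 71], [68, 71, 72], [81, 82, 84], [147, 155, 154], [218, 230, 231], [211, 222, 223], [222, 228, 230], [215, 225, 228], [171, 181, 184], [145, 151, 157], [148, 156, 157], [186, 195, 198], [220, 230, 231], [215, 223, 224]] [[211, 223, 224], [208, 216, 219], [213, 222, 222], [199, 205, 209], [180, 188, 192], [206, 215, 221], [148, 156, 155], [102, 107, 102], [122, 128, 119], [171, 176, 168], [202, 208, 197], [193, 200, 190], [196, 202, 194], [198, 206, 194], [201, 209, 197]]
mat (array([0.45181051, 0.17791929]), np.float64(0.10644564299743872))
```

View pics/tray1.png

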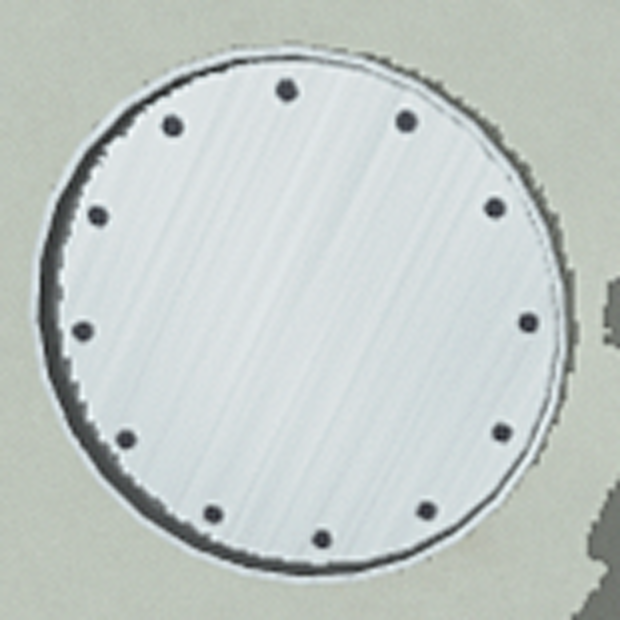

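```bash
cat >> h.py <<'E'
def tray(c,im,guess,name="wrist"):
    g=cv2.cvtColor(im,cv2.COLOR_RGB2GRAY)
    t=np.linspace(0,2*np.pi,60);m=np.zeros_like(g)
    cv2.fillPoly(m,[proj(name,np.c_[guess[0]+.125*np.cos(t),guess[1]+.125*np.sin(t),0*t+.004],c).round().astype(int)],255)
    b=((g<120)&(m>0)).astype(np.uint8)
    n,_,st,ce=cv2.connectedComponentsWithStats(b)
    P=np.array([onz(name,[ce[i]],.004,c)[0][:2] for i in range(1,n) if 5<=st[i][4]<=40 and max(st[i][2:4])<9])
    best=(0,)
    import itertools
    for tr in itertools.combinations(range(len(P)),3):
        cc,r=fitc(P[list(tr)])
        if not .06<r<.095: continue
        k=np.abs(np.hypot(*(P-cc).T)-r)<.0015
        if k.sum()>best[0]: best=(k.sum(),k)
    cc,r=fitc(P[best[1]]);print("tray",best[0],"dots, centre",cc.round(4),"r",r.round(4));return cc
E
python3 - <<'E'
from h import *
import pickle
c,im=pickle.load(open("w1.pkl","rb"))
tray(c,im,(.455,-.08))
# rim outer by eye from crop: left 36/4+140.. 
l=np.array([[36/4+140,310/4+70],[570/4+140,330/4+70],[300/4+140,44/4+70],[305/4+140,580/4+70]])
print(fitc(onz("wrist",l,.018,c)))
print(tray.__name__)
im2=cv2.imread("pics/scene0.png")[:,:,::-1].copy();tray(get_calibration("scene"),im2,(.455,-.08),"scene")
E
```

```text
tray 12 dots, centre [ 0.4664 -0.0851] r 0.085
(array([ 0.46716639, -0.08797108]), np.float64(0.09866032266780411))
tray
tray 8 dots, centre [ 0.4662 -0.0856] r 0.0847
```

View pics/r1.png

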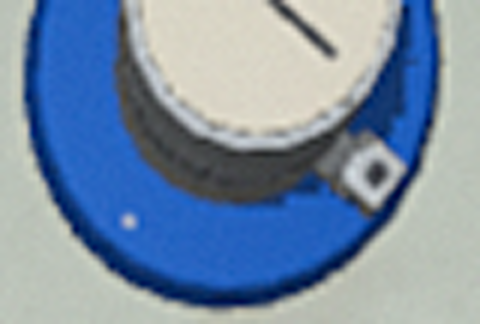

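```bash
python3 - <<'E'
from h import *
plan(.447,-.342,.17,65)
E
```

```text
delta [ 12.  190.2 160.8] ang [ 0.    -1.137  0.   ] rows>= 7.6
```

drive_tool:
  deltas:
    - {"delta_pos": [1,20,17],"angular": [0,-0.12,0],"claw": 80}
    - {"delta_pos": [3,42,36],"angular": [0,-0.26,0],"claw": 80}
    - {"delta_pos": [5,66,56],"angular": [0,-0.4,0],"claw": 80}
    - {"delta_pos": [6,90,76],"angular": [0,-0.54,0],"claw": 80}
    - {"delta_pos": [8,114,97],"angular": [0,-0.68,0],"claw": 80}
    - {"delta_pos": [9,138,117],"angular": [0,-0.82,0],"claw": 80}
    - {"delta_pos": [10,162,137],"angular": [0,-0.96,0],"claw": 80}
    - {"delta_pos": [11,180,152],"angular": [0,-1.08,0],"claw": 80}
    - {"delta_pos": [12,190,161],"angular": [0,-1.137,0],"claw": 80}
    - {"delta_pos": [12,190,161],"angular": [0,-1.137,0],"claw": 80}
    - {"delta_pos": [12,190,161],"angular": [0,-1.137,0],"claw": 80}
    - {"delta_pos": [12,190,161],"angular": [0,-1.137,0],"claw": 80}

```text
clock: 2.9
tcp_pos: [0.4482, -0.3416, 0.1715]
eef_rot: [[-0.422, 0.001, 0.907], [-0.907, -0.001, -0.422], [0.0, -1.0, 0.002]]
ft_force: [0.3, 0.9, 0.1]
opening: 0.934
```

```bash
cat >> h.py <<'E'
def look(tag,ring=None,z=.068):
    s=get_state();print(s["clock"],s["tcp_pos"].round(4),"F",s["ft_force"].round(1),"open",round(s["opening"]*85.4,1))
    c=get_calibration("wrist");im=capture("wrist");save(tag+".png",im)
    if ring is not None:
        hsv=cv2.cvtColor(im,cv2.COLOR_RGB2HSV)
        t=np.linspace(0,2*np.pi,60);m=np.zeros(im.shape[:2],np.uint8)
        cv2.fillPoly(m,[proj("wrist",np.c_[ring[0]+.036*np.cos(t),ring[1]+.036*np.sin(t),0*t+z],c).round().astype(int)],255)
        pl=cv2.inRange(hsv,(5,10,50),(24,90,255))&m
        pl=cv2.morphologyEx(cv2.morphologyEx(pl,cv2.MORPH_OPEN,np.ones((3,3))),cv2.MORPH_CLOSE,np.ones((7,7)))
        cs,_=cv2.findContours(pl,cv2.RETR_EXTERNAL,cv2.CHAIN_APPROX_NONE);k=max(cs,key=cv2.contourArea)
        P=onz("wrist",cv2.convexHull(k)[:,0],z,c);cc,r=fitc(P)
        print("plaster",cc.round(4),"r",r.round(4),"line",lineangle(c,im,cc,z))
    return c,im
E
python3 - <<'E'
from h import *
c,im=look("w2",(.447,-.342));measure(c,im)
E
```

```text
2.9 [ 0.4482 -0.3416  0.1715] F [0.3 0.9 0.1] open 79.8
plaster [ 0.4343 -0.3609] r 0.0024 line (np.float32(29.7), array([ 0.4271, -0.3535]), 162)
foot px [278. 164.] c [ 0.4464 -0.3414] r 0.0448
foot px [422. 138.] c [ 0.5963 -0.3602] r 0.0454
foot px [441.  11.] c [ 0.6468 -0.2256] r 0.0453
plaster px [209. 371.] A 511.0 [(0.068, [array([ 0.3202, -0.4582]), np.float64(0.018)]), (0.06, [array([ 0.3148, -0.4646]), np.float64(0.0186)])]
plaster px [279. 213.] A 2066.0 [(0.068, [array([ 0.4456, -0.3436]), np.float64(0.0237)]), (0.06, [array([ 0.4444, -0.3462]), np.float64(0.0245)])]
plaster px [473. 156.] A 2464.0 [(0.068, [array([ 0.5991, -0.3621]), np.float64(0.024)]), (0.06, [array([ 0.603 , -0.3653]), np.float64(0.0248)])]
```

View pics/w2.png

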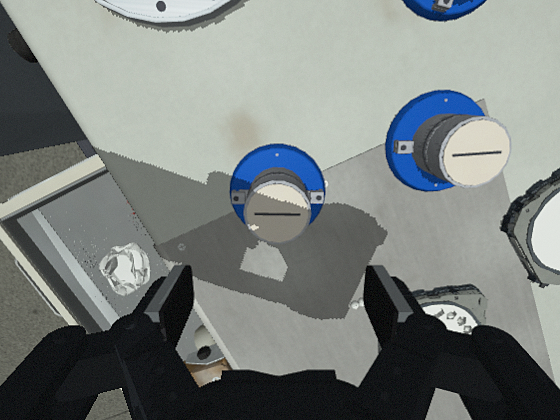

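drive_tool:
  deltas:
    - {"delta_pos": [1,20,-1],"angular": [0,0,0],"claw": 80}
    - {"delta_pos": [1.3,45,-1.6],"angular": [0,0,0],"claw": 80}
    - {"delta_pos": [1.3,70,-1.6],"angular": [0,0,0],"claw": 80}
    - {"delta_pos": [1.3,95,-1.6],"angular": [0,0,0],"claw": 80}
    - {"delta_pos": [1.3,115,-1.6],"angular": [0,0,0],"claw": 80}
    - {"delta_pos": [1.3,128,-1.6],"angular": [0,0,0],"claw": 80}
    - {"delta_pos": [1.3,128,-1.6],"angular": [0,0,0],"claw": 80}
    - {"delta_pos": [1.3,128,-1.6],"angular": [0,0,0],"claw": 80}

```text
clock: 3.75
tcp_pos: [0.4466, -0.3421, 0.0433]
eef_rot: [[-0.42, 0.001, 0.907], [-0.907, -0.001, -0.42], [0.0, -1.0, 0.001]]
ft_force: [0.2, -0.5, -0.3]
opening: 0.932
```

drive_tool:
  deltas:
    - {"delta_pos": [0,0,0],"angular": [0,0,0],"claw": 45}
    - {"delta_pos": [0,0,0],"angular": [0,0,0],"claw": 45}
    - {"delta_pos": [0,0,0],"angular": [0,0,0],"claw": 45}
    - {"delta_pos": [0,0,0],"angular": [0,0,0],"claw": 45}
    - {"delta_pos": [0,0,0],"angular": [0,0,0],"claw": 45}
    - {"delta_pos": [0,0,0],"angular": [0,0,0],"claw": 45}
    - {"delta_pos": [0,0,0],"angular": [0,0,0],"claw": 45}
    - {"delta_pos": [0,0,0],"angular": [0,0,0],"claw": 45}
  newtons: 90

```text
clock: 4.55
tcp_pos: [0.447, -0.3427, 0.0445]
eef_rot: [[-0.42, 0.002, 0.907], [-0.907, -0.002, -0.42], [0.001, -1.0, 0.003]]
ft_force: [0.3, 1.8, 5.9]
opening: 0.607
```

```bash
python3 - <<'E'
from h import *
c,im=look("w3");print(get_state()["torque"])
E
```

```text
4.55 [ 0.447  -0.3427  0.0445] F [0.3 1.8 5.9] open 51.9
[0.20639153 0.17124426 0.05276989]
```

View pics/w3.png

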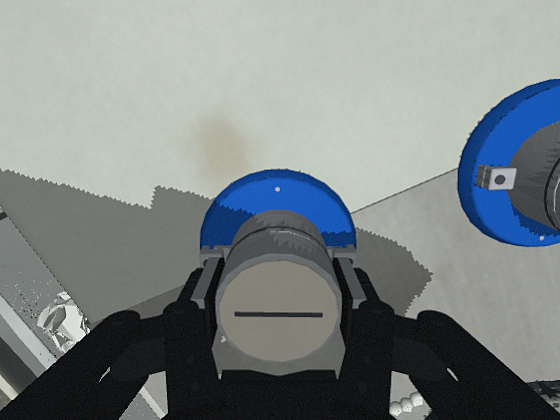

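drive_tool:
  deltas:
    - {"delta_pos": [0,0,0],"angular": [0,0.08,0],"claw": 45}
    - {"delta_pos": [0,0,0],"angular": [0,0.16,0],"claw": 45}
    - {"delta_pos": [0,0,0],"angular": [0,0.24,0],"claw": 45}
    - {"delta_pos": [0,0,0],"angular": [0,0.32,0],"claw": 45}
    - {"delta_pos": [0,0,0],"angular": [0,0.4,0],"claw": 45}
    - {"delta_pos": [0,0,0],"angular": [0,0.48,0],"claw": 45}
    - {"delta_pos": [0,0,0],"angular": [0,0.56,0],"claw": 45}
    - {"delta_pos": [0,0,0],"angular": [0,0.64,0],"claw": 45}
    - {"delta_pos": [0,0,0],"angular": [0,0.7,0],"claw": 45}
    - {"delta_pos": [0,0,0],"angular": [0,0.7,0],"claw": 45}
    - {"delta_pos": [0,0,0],"angular": [0,0.7,0],"claw": 45}

```text
clock: 5.7
tcp_pos: [0.447, -0.3431, 0.0445]
eef_rot: [[-0.906, 0.002, 0.423], [-0.423, -0.003, -0.906], [-0.001, -1.0, 0.003]]
ft_force: [-1.2, 0.1, 6.4]
opening: 0.607
```

```bash
python3 - <<'E'
from h import *
c,im=look("w4");print(get_state()["torque"],get_state()["eef_rot"][:,0])
E
```

```text
5.7 [ 0.447  -0.3431  0.0445] F [-1.2  0.1  6.4] open 51.9
[ 0.03642035  0.21228911 -0.1548627 ] [-0.90599497 -0.42328728 -0.00099957]
```

View pics/w4.png

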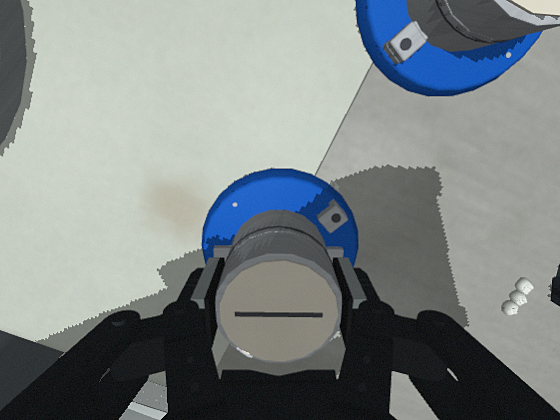

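drive_tool:
  deltas:
    - {"delta_pos": [0,-4,0],"angular": [0,0.7,0],"claw": 45}
    - {"delta_pos": [0,-8,0],"angular": [0,0,0],"claw": 45}

```text
clock: 5.95
tcp_pos: [0.4458, -0.3415, 0.0501]
eef_rot: [[-0.906, -0.0, 0.422], [-0.422, 0.0, -0.906], [-0.0, -1.0, -0.0]]
ft_force: [0.5, 0.8, -2.9]
opening: 0.61
```

drive_tool:
  deltas:
    - {"delta_pos": [0,-6,0],"angular": [0,0,0],"claw": 45}
    - {"delta_pos": [0,-12,0],"angular": [0,0,0],"claw": 45}
    - {"delta_pos": [0,-18,0],"angular": [0,0,0],"claw": 45}
    - {"delta_pos": [0,-26,0],"angular": [0,0,0],"claw": 45}
    - {"delta_pos": [0,-36,0],"angular": [0,0,0],"claw": 45}
    - {"delta_pos": [0,-46,0],"angular": [0,0,0],"claw": 45}
    - {"delta_pos": [0,-54,0],"angular": [0,0,0],"claw": 45}
    - {"delta_pos": [0,-54,0],"angular": [0,0,0],"claw": 45}

```text
clock: 6.75
tcp_pos: [0.4469, -0.3426, 0.1064]
eef_rot: [[-0.906, 0.003, 0.423], [-0.423, -0.002, -0.906], [-0.001, -1.0, 0.003]]
ft_force: [0.2, -0.3, -3.5]
opening: 0.609
```

```bash
python3 - <<'E'
from h import *
c,im=look("w5")
sc=capture("scene");save("s5.png",sc);t=tray(get_calibration("scene"),sc,(.4665,-.085),"scene")
save("s5z.png",sc[150:290,200:400],4)
plan(.4665-.041,-.085-.041,.104,45)
E
```

```text
6.75 [ 0.4469 -0.3426  0.1064] F [ 0.2 -0.3 -3.5] open 52.0
tray 8 dots, centre [ 0.4662 -0.0858] r 0.0848
delta [ -72.7    0.5 -204.3] ang [-0.    -0.349 -0.   ] rows>= 4.3
```

View pics/s5z.png

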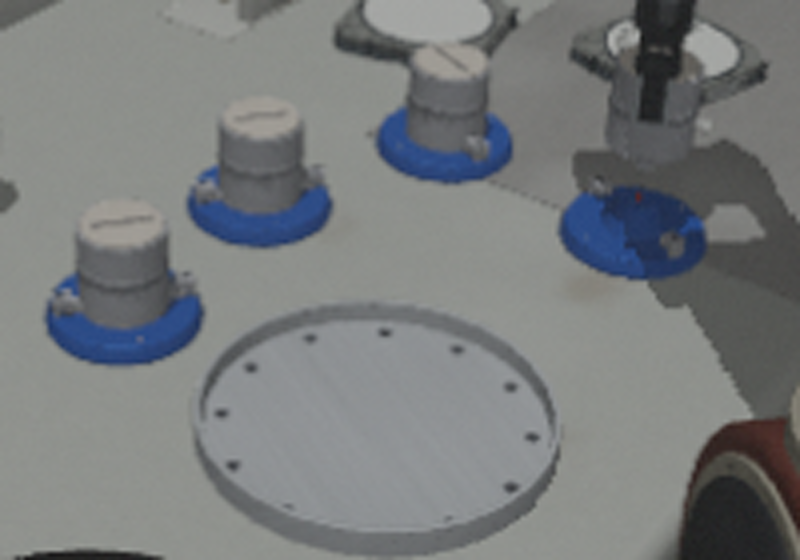

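View pics/w5.png

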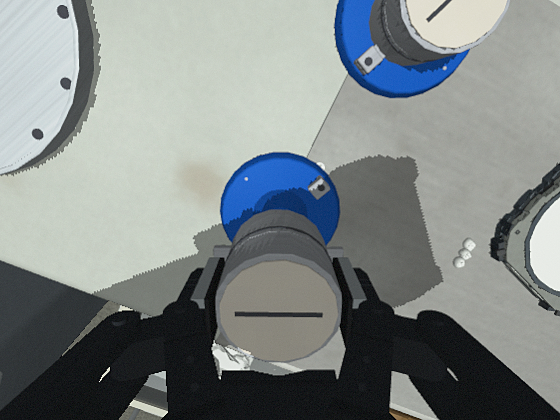

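drive_tool:
  deltas:
    - {"delta_pos": [-5,0,-15],"angular": [0,-0.03,0],"claw": 45}
    - {"delta_pos": [-14,0,-40],"angular": [0,-0.07,0],"claw": 45}
    - {"delta_pos": [-26,0,-72],"angular": [0,-0.13,0],"claw": 45}
    - {"delta_pos": [-38,0,-106],"angular": [0,-0.19,0],"claw": 45}
    - {"delta_pos": [-50,0,-140],"angular": [0,-0.25,0],"claw": 45}
    - {"delta_pos": [-60,0,-170],"angular": [0,-0.3,0],"claw": 45}
    - {"delta_pos": [-68,0,-192],"angular": [0,-0.33,0],"claw": 45}
    - {"delta_pos": [-72.7,0,-204.3],"angular": [0,-0.349,0],"claw": 45}
    - {"delta_pos": [-72.7,0,-204.3],"angular": [0,-0.349,0],"claw": 45}
    - {"delta_pos": [-72.7,0,-204.3],"angular": [0,-0.349,0],"claw": 45}

```text
clock: 7.85
tcp_pos: [0.4254, -0.126, 0.1042]
eef_rot: [[-0.707, 0.0, 0.708], [-0.708, -0.001, -0.707], [0.0, -1.0, 0.0]]
ft_force: [-0.7, -0.1, -3.0]
opening: 0.607
```

```bash
python3 - <<'E'
from h import *
c,im=look("w6");tray(c,im,(.4665,-.085))
sc=capture("scene");t=tray(get_calibration("scene"),sc,(.4665,-.085),"scene");plan(.4665-.041,-.085-.041,.04,45)
E
```

```text
7.85 [ 0.4254 -0.126   0.1042] F [-0.7 -0.1 -3. ] open 51.9Traceback (most recent call last):
  File "<stdin>", line 2, in <module>
  File "h.py", line 75, in tray
    cc,r=fitc(P[best[1]]);print("tray",best[0],"dots, centre",cc.round(4),"r",r.round(4));return cc
                ~~~~^^^
IndexError: tuple index out of range
```

View pics/w6.png

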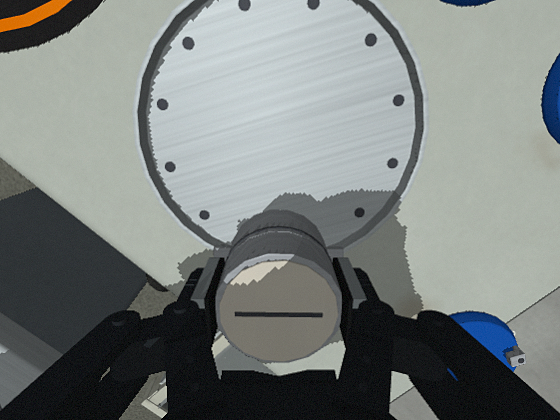

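```bash
sed -i 's/5<=st\[i\]\[4\]<=40 and max(st\[i\]\[2:4\])<9/5<=st[i][4]<=170 and max(st[i][2:4])<16/' h.py; python3 - <<'E'
from h import *
c=get_calibration("wrist");im=cv2.imread("pics/w6.png")[:,:,::-1].copy();tray(c,im,(.4665,-.085))
E
```

```text
tray 9 dots, centre [ 0.4668 -0.086 ] r 0.0851
```

drive_tool:
  deltas:
    - {"delta_pos": [0,10,0],"angular": [0,0,0],"claw": 45}
    - {"delta_pos": [0,25,0],"angular": [0,0,0],"claw": 45}
    - {"delta_pos": [0,40,0],"angular": [0,0,0],"claw": 45}
    - {"delta_pos": [0,52,0],"angular": [0,0,0],"claw": 45}
    - {"delta_pos": [0,58,0],"angular": [0,0,0],"claw": 45}
    - {"delta_pos": [0,62,0],"angular": [0,0,0],"claw": 45}
    - {"delta_pos": [0,64,0],"angular": [0,0,0],"claw": 45}
    - {"delta_pos": [0,65,0],"angular": [0,0,0],"claw": 45}
    - {"delta_pos": [0,66,0],"angular": [0,0,0],"claw": 45}

```text
clock: 8.8
tcp_pos: [0.426, -0.1261, 0.0389]
eef_rot: [[-0.707, 0.001, 0.707], [-0.707, -0.001, -0.707], [-0.0, -1.0, 0.001]]
ft_force: [1.0, 0.0, -3.4]
opening: 0.609
```

drive_tool:
  deltas:
    - {"delta_pos": [0,1,0],"angular": [0,0,0],"claw": 45}
    - {"delta_pos": [0,1.5,0],"angular": [0,0,0],"claw": 45}
    - {"delta_pos": [0,2,0],"angular": [0,0,0],"claw": 45}
    - {"delta_pos": [0,2,0],"angular": [0,0,0],"claw": 45}

```text
clock: 9.2
tcp_pos: [0.4256, -0.1259, 0.0366]
eef_rot: [[-0.707, 0.0, 0.707], [-0.707, -0.0, -0.707], [-0.0, -1.0, 0.0]]
ft_force: [-0.7, -0.2, -0.8]
opening: 0.607
```

drive_tool:
  deltas:
    - {"delta_pos": [0,0.5,0],"angular": [0,0,0],"claw": 45}
    - {"delta_pos": [0,0.5,0],"angular": [0,0,0],"claw": 56}
    - {"delta_pos": [0,0.5,0],"angular": [0,0,0],"claw": 62}
    - {"delta_pos": [0,0.5,0],"angular": [0,0,0],"claw": 70}
    - {"delta_pos": [0,0.5,0],"angular": [0,0,0],"claw": 70}
    - {"delta_pos": [0,0.5,0],"angular": [0,0,0],"claw": 70}
    - {"delta_pos": [0,-10,0],"angular": [0,0,0],"claw": 70}
    - {"delta_pos": [0,-30,0],"angular": [0,0,0],"claw": 70}
    - {"delta_pos": [0,-60,0],"angular": [0,0,0],"claw": 70}
    - {"delta_pos": [0,-100,0],"angular": [0,0,0],"claw": 80}
    - {"delta_pos": [0,-135,0],"angular": [0,0,0],"claw": 80}
    - {"delta_pos": [0,-135,0],"angular": [0,0,0],"claw": 80}

```text
clock: 10.4
tcp_pos: [0.4288, -0.1275, 0.1786]
eef_rot: [[-0.707, 0.011, 0.707], [-0.707, -0.005, -0.707], [-0.004, -1.0, 0.012]]
ft_force: [0.2, 0.6, -0.7]
opening: 0.937
```

```bash
python3 - <<'E'
from h import *
c,im=look("w7",(.4255,-.126),.060);measure(c,im);tray(c,im,(.4665,-.085))
plan(.5985,-.3605,.17,69.5)
E
```

```text
10.4 [ 0.4288 -0.1275  0.1786] F [ 0.2  0.6 -0.7] open 80.0
plaster [ 0.4302 -0.1211] r 0.0148 line (np.float32(39.4), array([ 0.4279, -0.124 ]), 499)
foot px [440. 296.] c [ 0.4527 -0.3376] r 0.042
foot px [529. 232.] c [ 0.5972 -0.3551] r 0.0466
foot px [498.  86.] c [ 0.6471 -0.2194] r 0.045
foot px [416.  17.] c [ 0.6374 -0.0784] r 0.0453
plaster px [273. 207.] A 2246.5 [(0.068, [array([ 0.4255, -0.1247]), np.float64(0.023)]), (0.06, [array([ 0.4236, -0.1266]), np.float64(0.0237)])]
tray 9 dots, centre [ 0.4667 -0.0852] r 0.0851
delta [ 44.4   7.5 286.2] ang [-0.008 -0.427 -0.001] rows>= 5.8
```

View pics/w7.png

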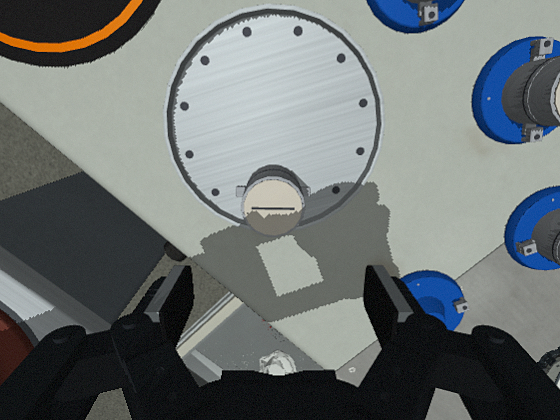

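drive_tool:
  deltas:
    - {"delta_pos": [4,0,25],"angular": [0,-0.05,0],"claw": 80}
    - {"delta_pos": [10,0,65],"angular": [0,-0.1,0],"claw": 80}
    - {"delta_pos": [17,0,110],"angular": [0,-0.17,0],"claw": 80}
    - {"delta_pos": [24,0,155],"angular": [0,-0.24,0],"claw": 80}
    - {"delta_pos": [31,0,200],"angular": [0,-0.31,0],"claw": 80}
    - {"delta_pos": [37,0,240],"angular": [0,-0.37,0],"claw": 80}
    - {"delta_pos": [41,0,270],"angular": [0,-0.41,0],"claw": 80}
    - {"delta_pos": [43.5,0,287.5],"angular": [0,-0.427,0],"claw": 80}
    - {"delta_pos": [43.5,0,287.5],"angular": [0,-0.427,0],"claw": 80}
    - {"delta_pos": [43.5,0,287.5],"angular": [0,-0.427,0],"claw": 80}
    - {"delta_pos": [43.5,0,287.5],"angular": [0,-0.427,0],"claw": 80}

```text
clock: 11.55
tcp_pos: [0.5973, -0.3587, 0.1705]
eef_rot: [[-0.35, -0.001, 0.937], [-0.937, 0.001, -0.35], [-0.001, -1.0, -0.002]]
ft_force: [-0.0, -0.4, 0.4]
opening: 0.943
```

```bash
python3 - <<'E'
from h import *
c,im=look("w8");measure(c,im);print(lineangle(c,im,(.598,-.3608),.068))
plan(.598,-.3608,.044,69.5)
E
```

```text
11.55 [ 0.5973 -0.3587  0.1705] F [-0.  -0.4  0.4] open 80.5
foot px [135. 227.] c [ 0.4493 -0.3426] r 0.046
foot px [282. 166.] c [ 0.6001 -0.3606] r 0.0449
foot px [287.  48.] c [ 0.6514 -0.2264] r 0.045
plaster px [283. 214.] A 2532.5 [(0.068, [array([ 0.5993, -0.363 ]), np.float64(0.0237)]), (0.06, [array([ 0.5985, -0.3657]), np.float64(0.0245)])]
plaster px [287.  15.] A 2058.5 [(0.068, [array([ 0.6521, -0.2249]), np.float64(0.0239)]), (0.06, [array([ 0.653 , -0.2229]), np.float64(0.0247)])]
(np.float32(-21.5), array([ 0.5994, -0.3633]), 106)
delta [  1.7 126.9   1.4] ang [ 0.001  0.    -0.   ] rows>= 2.5
```

View pics/w8.png

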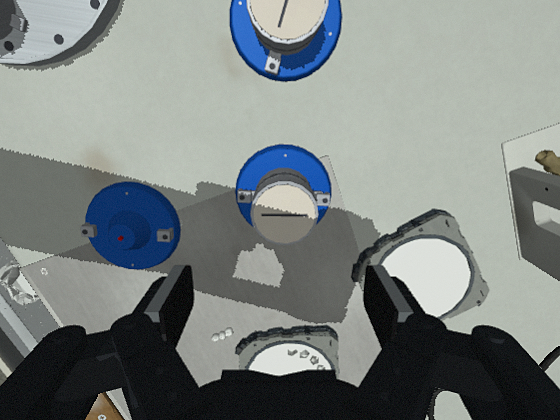

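drive_tool:
  deltas:
    - {"delta_pos": [1.5,20,2],"angular": [0,0,0],"claw": 80}
    - {"delta_pos": [2.2,45,2.5],"angular": [0,0,0],"claw": 80}
    - {"delta_pos": [2.2,70,2.5],"angular": [0,0,0],"claw": 80}
    - {"delta_pos": [2.2,95,2.5],"angular": [0,0,0],"claw": 80}
    - {"delta_pos": [2.2,115,2.5],"angular": [0,0,0],"claw": 80}
    - {"delta_pos": [2.2,126.5,2.5],"angular": [0,0,0],"claw": 80}
    - {"delta_pos": [2.2,126.5,2.5],"angular": [0,0,0],"claw": 80}
    - {"delta_pos": [2.2,126.5,2.5],"angular": [0,0,0],"claw": 80}

```text
clock: 12.4
tcp_pos: [0.6, -0.3628, 0.0458]
eef_rot: [[-0.35, 0.001, 0.937], [-0.937, -0.001, -0.35], [0.0, -1.0, 0.001]]
ft_force: [-1.0, 0.2, 0.4]
opening: 0.936
```

drive_tool:
  deltas:
    - {"delta_pos": [0,0,0],"angular": [0,0,0],"claw": 45}
    - {"delta_pos": [0,0,0],"angular": [0,0,0],"claw": 45}
    - {"delta_pos": [0,0,0],"angular": [0,0,0],"claw": 45}
    - {"delta_pos": [0,0,0],"angular": [0,0,0],"claw": 45}
    - {"delta_pos": [0,0,0],"angular": [0,0,0],"claw": 45}
    - {"delta_pos": [0,0,0],"angular": [0,0,0],"claw": 45}
    - {"delta_pos": [0,0,0],"angular": [0,0,0],"claw": 45}
    - {"delta_pos": [0,0,0],"angular": [0,0,0],"claw": 45}
  newtons: 90

```text
clock: 13.2
tcp_pos: [0.6004, -0.3634, 0.0473]
eef_rot: [[-0.35, 0.002, 0.937], [-0.937, -0.001, -0.35], [0.001, -1.0, 0.002]]
ft_force: [-2.9, 2.3, 5.0]
opening: 0.608
```

drive_tool:
  deltas:
    - {"delta_pos": [0,0,0],"angular": [0,-0.08,0],"claw": 45}
    - {"delta_pos": [0,0,0],"angular": [0,-0.16,0],"claw": 45}
    - {"delta_pos": [0,0,0],"angular": [0,-0.24,0],"claw": 45}
    - {"delta_pos": [0,0,0],"angular": [0,-0.32,0],"claw": 45}
    - {"delta_pos": [0,0,0],"angular": [0,-0.4,0],"claw": 45}
    - {"delta_pos": [0,0,0],"angular": [0,-0.48,0],"claw": 45}
    - {"delta_pos": [0,0,0],"angular": [0,-0.56,0],"claw": 45}
    - {"delta_pos": [0,0,0],"angular": [0,-0.64,0],"claw": 45}
    - {"delta_pos": [0,0,0],"angular": [0,-0.7,0],"claw": 45}
    - {"delta_pos": [0,0,0],"angular": [0,-0.7,0],"claw": 45}
    - {"delta_pos": [0,0,0],"angular": [0,-0.7,0],"claw": 45}

```text
clock: 14.3
tcp_pos: [0.6009, -0.3638, 0.0473]
eef_rot: [[0.334, 0.003, 0.942], [-0.942, -0.002, 0.334], [0.003, -1.0, 0.002]]
ft_force: [-0.8, -0.7, 6.6]
opening: 0.605
```

```bash
python3 - <<'E'
from h import *
c,im=look("w9");print(get_state()["torque"])
E
```

```text
14.3 [ 0.6009 -0.3638  0.0473] F [-0.8 -0.7  6.6] open 51.7
[0.07954211 0.01464532 0.18393286]
```

View pics/w9.png

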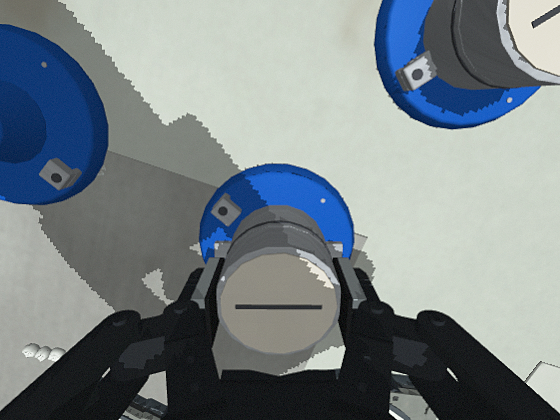

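drive_tool:
  deltas:
    - {"delta_pos": [0,-4,0],"angular": [0,0,0],"claw": 45}
    - {"delta_pos": [0,-9,0],"angular": [0,0,0],"claw": 45}
    - {"delta_pos": [0,-14,0],"angular": [0,0,0],"claw": 45}
    - {"delta_pos": [0,-20,0],"angular": [0,0,0],"claw": 45}
    - {"delta_pos": [0,-27,0],"angular": [0,0,0],"claw": 45}
    - {"delta_pos": [0,-36,0],"angular": [0,0,0],"claw": 45}
    - {"delta_pos": [0,-46,0],"angular": [0,0,0],"claw": 45}
    - {"delta_pos": [0,-56,0],"angular": [0,0,0],"claw": 45}
    - {"delta_pos": [0,-60,0],"angular": [0,0,0],"claw": 45}
    - {"delta_pos": [0,-60,0],"angular": [0,0,0],"claw": 45}

```text
clock: 15.35
tcp_pos: [0.6003, -0.3633, 0.1064]
eef_rot: [[0.335, 0.002, 0.942], [-0.942, -0.001, 0.335], [0.002, -1.0, 0.001]]
ft_force: [0.5, -0.0, -4.0]
opening: 0.607
```

```bash
python3 - <<'E'
from h import *
c,im=look("w10")
sc=capture("scene");save("s10.png",sc);t=tray(get_calibration("scene"),sc,(.4665,-.085),"scene")
save("s10z.png",sc[150:290,200:400],4)
plan(.5075,-.1265,.107,135)
E
```

```text
15.35 [ 0.6003 -0.3633  0.1064] F [ 0.5 -0.  -4. ] open 51.9
tray 6 dots, centre [ 0.4658 -0.0859] r 0.0851
delta [-253.4   -2.3   -7.4] ang [ 0.    -0.443 -0.   ] rows>= 5.1
```

View pics/s10z.png

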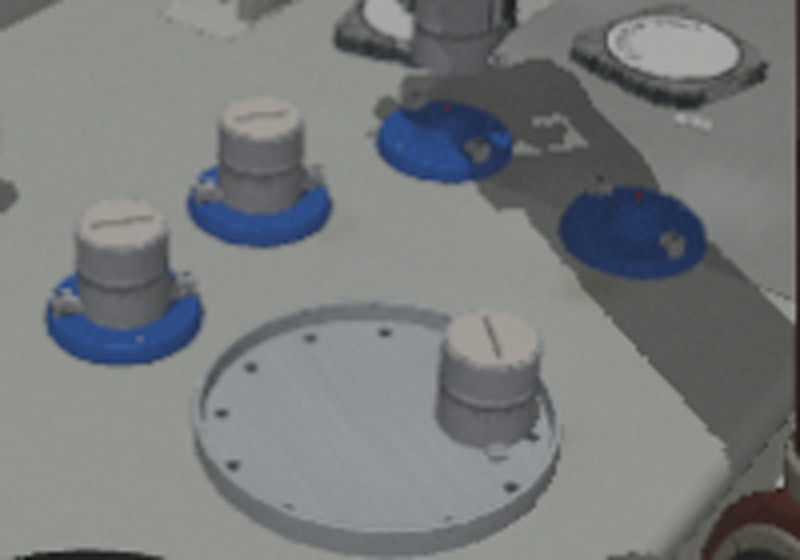

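drive_tool:
  deltas:
    - {"delta_pos": [-18,0,-1],"angular": [0,-0.04,0],"claw": 45}
    - {"delta_pos": [-48,0,-2],"angular": [0,-0.1,0],"claw": 45}
    - {"delta_pos": [-85,0,-3],"angular": [0,-0.16,0],"claw": 45}
    - {"delta_pos": [-122,0,-4],"angular": [0,-0.22,0],"claw": 45}
    - {"delta_pos": [-160,0,-5],"angular": [0,-0.29,0],"claw": 45}
    - {"delta_pos": [-195,0,-6],"angular": [0,-0.35,0],"claw": 45}
    - {"delta_pos": [-225,0,-7],"angular": [0,-0.4,0],"claw": 45}
    - {"delta_pos": [-245,0,-7.4],"angular": [0,-0.43,0],"claw": 45}
    - {"delta_pos": [-253.4,0,-7.4],"angular": [0,-0.443,0],"claw": 45}
    - {"delta_pos": [-253.4,0,-7.4],"angular": [0,-0.443,0],"claw": 45}
    - {"delta_pos": [-253.4,0,-7.4],"angular": [0,-0.443,0],"claw": 45}

```text
clock: 16.55
tcp_pos: [0.5083, -0.1274, 0.1051]
eef_rot: [[0.706, 0.001, 0.708], [-0.708, -0.001, 0.706], [0.001, -1.0, -0.0]]
ft_force: [-0.3, -0.4, -2.9]
opening: 0.604
```

```bash
python3 - <<'E'
from h import *
c,im=look("w11");tray(c,im,(.4665,-.085))
plan(.5075,-.1265,.0415,135)
E
```

```text
16.55 [ 0.5083 -0.1274  0.1051] F [-0.3 -0.4 -2.9] open 51.6
tray 8 dots, centre [ 0.467  -0.0854] r 0.085
delta [-1.4 63.6  0.2] ang [-0.    -0.002  0.001] rows>= 1.3
```

View pics/w11.png

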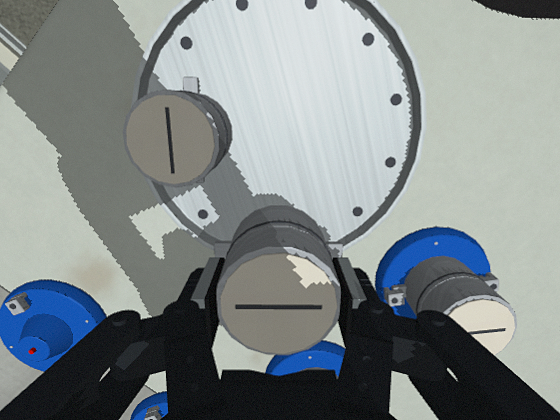

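drive_tool:
  deltas:
    - {"delta_pos": [-1,12,0],"angular": [0,0,0],"claw": 45}
    - {"delta_pos": [-1.2,28,0],"angular": [0,0,0],"claw": 45}
    - {"delta_pos": [-1.2,42,0],"angular": [0,0,0],"claw": 45}
    - {"delta_pos": [-1.2,52,0],"angular": [0,0,0],"claw": 45}
    - {"delta_pos": [-1.2,58,0],"angular": [0,0,0],"claw": 45}
    - {"delta_pos": [-1.2,61,0],"angular": [0,0,0],"claw": 45}
    - {"delta_pos": [-1.2,63,0],"angular": [0,0,0],"claw": 45}
    - {"delta_pos": [-1.2,64.5,0],"angular": [0,0,0],"claw": 45}
    - {"delta_pos": [-1.2,65.5,0],"angular": [0,0,0],"claw": 45}
    - {"delta_pos": [-1.2,65.5,0],"angular": [0,0,0],"claw": 45}

```text
clock: 17.6
tcp_pos: [0.507, -0.1258, 0.0396]
eef_rot: [[0.707, 0.001, 0.707], [-0.707, -0.0, 0.707], [0.001, -1.0, 0.0]]
ft_force: [0.7, 0.6, -2.2]
opening: 0.604
```

drive_tool:
  deltas:
    - {"delta_pos": [0,0.6,0],"angular": [0,0,0],"claw": 45}
    - {"delta_pos": [0,0.8,0],"angular": [0,0,0],"claw": 45}
    - {"delta_pos": [0,0.8,0],"angular": [0,0,0],"claw": 45}

```text
clock: 17.9
tcp_pos: [0.5072, -0.1259, 0.0393]
eef_rot: [[0.707, 0.001, 0.707], [-0.707, -0.0, 0.707], [0.001, -1.0, 0.0]]
ft_force: [-1.4, 1.6, 3.0]
opening: 0.603
```

drive_tool:
  deltas:
    - {"delta_pos": [0,0,0],"angular": [0,0,0],"claw": 56}
    - {"delta_pos": [0,0,0],"angular": [0,0,0],"claw": 62}
    - {"delta_pos": [0,0,0],"angular": [0,0,0],"claw": 70}
    - {"delta_pos": [0,0,0],"angular": [0,0,0],"claw": 70}
    - {"delta_pos": [0,0,0],"angular": [0,0,0],"claw": 70}
    - {"delta_pos": [0,-10,0],"angular": [0,0,0],"claw": 70}
    - {"delta_pos": [0,-30,0],"angular": [0,0,0],"claw": 70}
    - {"delta_pos": [0,-65,0],"angular": [0,0,0],"claw": 70}
    - {"delta_pos": [0,-105,0],"angular": [0,0,0],"claw": 80}
    - {"delta_pos": [0,-132,0],"angular": [0,0,0],"claw": 80}
    - {"delta_pos": [0,-132,0],"angular": [0,0,0],"claw": 80}
    - {"delta_pos": [0,-132,0],"angular": [0,0,0],"claw": 80}

```text
clock: 19.1
tcp_pos: [0.5072, -0.1259, 0.1717]
eef_rot: [[0.707, 0.002, 0.707], [-0.707, -0.001, 0.707], [0.002, -1.0, 0.001]]
ft_force: [-0.9, -0.6, -0.6]
opening: 0.935
```

```bash
python3 - <<'E'
from h import *
c,im=look("w12");measure(c,im);tray(c,im,(.4665,-.085))
plan(.651,-.2245,.17,141)
E
```

```text
19.1 [ 0.5072 -0.1259  0.1717] F [-0.9 -0.6 -0.6] open 79.9
foot px [199. 360.] c [ 0.5895 -0.3351] r 0.0308
foot px [301. 315.] c [ 0.6454 -0.2191] r 0.0446
foot px [ 94. 288.] c [ 0.4458 -0.3379] r 0.0473
foot px [400. 227.] c [ 0.636  -0.0784] r 0.0449
plaster px [429. 278.] A 1907.5 [(0.068, [array([ 0.6413, -0.0791]), np.float64(0.0238)]), (0.06, [array([ 0.6477, -0.0795]), np.float64(0.0246)])]
plaster px [278. 206.] A 2393.5 [(0.068, [array([ 0.5053, -0.1236]), np.float64(0.0229)]), (0.06, [array([ 0.5072, -0.1255]), np.float64(0.0237)])]
plaster px [197. 132.] A 3036.5 [(0.068, [array([ 0.4243, -0.1247]), np.float64(0.0231)]), (0.06, [array([ 0.4234, -0.1266]), np.float64(0.0238)])]
plaster px [546. 127.] A 1176.5 [(0.068, [array([0.6011, 0.0594]), np.float64(0.02)]), (0.06, [array([0.6062, 0.0637]), np.float64(0.0207)])]
tray 7 dots, centre [ 0.4668 -0.0852] r 0.0851
delta [172.2  -0.   32.3] ang [ 0.    -0.105 -0.001] rows>= 3.5
```

View pics/w12.png

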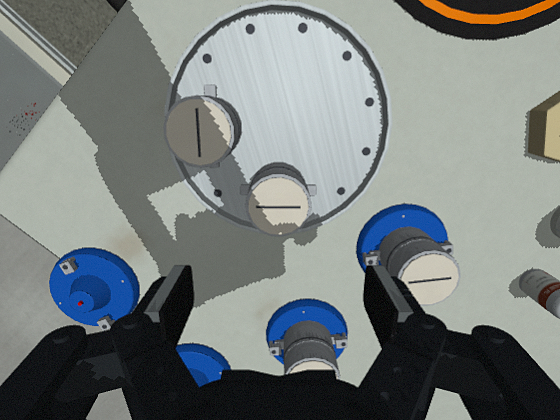

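drive_tool:
  deltas:
    - {"delta_pos": [25,0,5],"angular": [0,-0.02,0],"claw": 80}
    - {"delta_pos": [60,0,11],"angular": [0,-0.04,0],"claw": 80}
    - {"delta_pos": [95,0,18],"angular": [0,-0.06,0],"claw": 80}
    - {"delta_pos": [130,0,24],"angular": [0,-0.08,0],"claw": 80}
    - {"delta_pos": [157,0,29],"angular": [0,-0.1,0],"claw": 80}
    - {"delta_pos": [172,0,32],"angular": [0,-0.105,0],"claw": 80}
    - {"delta_pos": [172,0,32],"angular": [0,-0.105,0],"claw": 80}
    - {"delta_pos": [172,0,32],"angular": [0,-0.105,0],"claw": 80}
    - {"delta_pos": [172,0,32],"angular": [0,-0.105,0],"claw": 80}

```text
clock: 20.05
tcp_pos: [0.65, -0.224, 0.1693]
eef_rot: [[0.777, -0.002, 0.629], [-0.629, 0.001, 0.777], [-0.002, -1.0, -0.0]]
ft_force: [0.1, -0.1, 0.5]
opening: 0.935
```

```bash
python3 - <<'E'
from h import *
c,im=look("w13");measure(c,im);print(lineangle(c,im,(.651,-.2245),.068))
plan(.651,-.2245,.044,141)
E
```

```text
20.05 [ 0.65   -0.224   0.1693] F [ 0.1 -0.1  0.5] open 79.9
foot px [139. 234.] c [ 0.5993 -0.3587] r 0.046
foot px [278. 164.] c [ 0.6502 -0.223 ] r 0.0448
foot px [45. 97.] c [ 0.4497 -0.339 ] r 0.0457
foot px [386.  82.] c [ 0.6402 -0.0818] r 0.0452
plaster px [279. 212.] A 2530.0 [(0.068, [array([ 0.6522, -0.2247]), np.float64(0.0236)]), (0.06, [array([ 0.6544, -0.2264]), np.float64(0.0244)])]
plaster px [436.  75.] A 3858.0 [(0.068, [array([ 0.6418, -0.0796]), np.float64(0.024)]), (0.06, [array([ 0.6436, -0.0764]), np.float64(0.0248)])]
(np.float32(14.5), array([ 0.6527, -0.2333]), 941)
delta [  1.2 125.8   0.2] ang [ 0.     0.    -0.002] rows>= 2.5
```

View pics/w13.png

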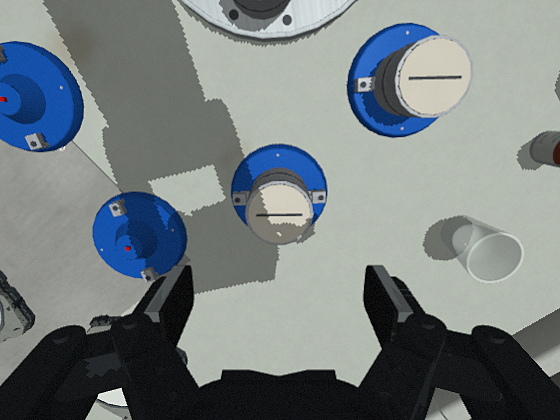

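drive_tool:
  deltas:
    - {"delta_pos": [1,20,0.7],"angular": [0,0,0],"claw": 80}
    - {"delta_pos": [1,45,0.7],"angular": [0,0,0],"claw": 80}
    - {"delta_pos": [1,70,0.7],"angular": [0,0,0],"claw": 80}
    - {"delta_pos": [1,95,0.7],"angular": [0,0,0],"claw": 80}
    - {"delta_pos": [1,115,0.7],"angular": [0,0,0],"claw": 80}
    - {"delta_pos": [1,126,0.7],"angular": [0,0,0],"claw": 80}
    - {"delta_pos": [1,126,0.7],"angular": [0,0,0],"claw": 80}
    - {"delta_pos": [1,126,0.7],"angular": [0,0,0],"claw": 80}

```text
clock: 20.9
tcp_pos: [0.6526, -0.2249, 0.0455]
eef_rot: [[0.777, 0.001, 0.629], [-0.629, -0.0, 0.777], [0.001, -1.0, 0.0]]
ft_force: [0.2, -0.8, -0.0]
opening: 0.938
```

drive_tool:
  deltas:
    - {"delta_pos": [0,0,0],"angular": [0,0,0],"claw": 45}
    - {"delta_pos": [0,0,0],"angular": [0,0,0],"claw": 45}
    - {"delta_pos": [0,0,0],"angular": [0,0,0],"claw": 45}
    - {"delta_pos": [0,0,0],"angular": [0,0,0],"claw": 45}
    - {"delta_pos": [0,0,0],"angular": [0,0,0],"claw": 45}
    - {"delta_pos": [0,0,0],"angular": [0,0,0],"claw": 45}
    - {"delta_pos": [0,0,0],"angular": [0,0,0],"claw": 45}
    - {"delta_pos": [0,0,0],"angular": [0,0,0],"claw": 45}
  newtons: 90

```text
clock: 21.7
tcp_pos: [0.653, -0.2258, 0.047]
eef_rot: [[0.777, 0.001, 0.629], [-0.629, -0.002, 0.777], [0.002, -1.0, -0.001]]
ft_force: [-2.6, 0.5, 5.3]
opening: 0.608
```

drive_tool:
  deltas:
    - {"delta_pos": [0,0,0],"angular": [0,0.08,0],"claw": 45}
    - {"delta_pos": [0,0,0],"angular": [0,0.16,0],"claw": 45}
    - {"delta_pos": [0,0,0],"angular": [0,0.24,0],"claw": 45}
    - {"delta_pos": [0,0,0],"angular": [0,0.32,0],"claw": 45}
    - {"delta_pos": [0,0,0],"angular": [0,0.4,0],"claw": 45}
    - {"delta_pos": [0,0,0],"angular": [0,0.48,0],"claw": 45}
    - {"delta_pos": [0,0,0],"angular": [0,0.56,0],"claw": 45}
    - {"delta_pos": [0,0,0],"angular": [0,0.64,0],"claw": 45}
    - {"delta_pos": [0,0,0],"angular": [0,0.7,0],"claw": 45}
    - {"delta_pos": [0,0,0],"angular": [0,0.7,0],"claw": 45}
    - {"delta_pos": [0,0,0],"angular": [0,0.7,0],"claw": 45}

```text
clock: 22.8
tcp_pos: [0.6537, -0.2263, 0.0471]
eef_rot: [[0.19, 0.003, 0.982], [-0.982, -0.003, 0.19], [0.004, -1.0, 0.003]]
ft_force: [0.0, -3.8, 5.7]
opening: 0.608
```

```bash
python3 - <<'E'
from h import *
c,im=look("w14");print(get_state()["torque"])
E
```

```text
22.8 [ 0.6537 -0.2263  0.0471] F [ 0.  -3.8  5.7] open 51.9
[-0.62899496  0.37526422  0.02445295]
```

View pics/w14.png

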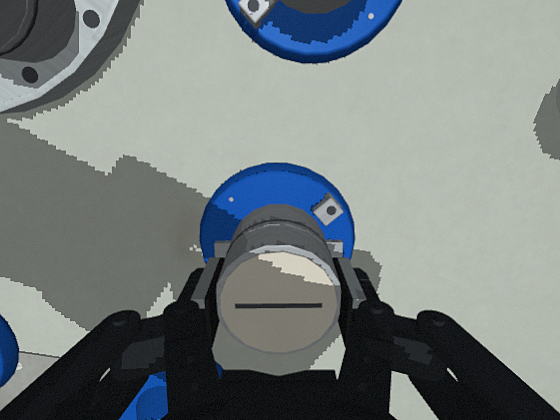

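drive_tool:
  deltas:
    - {"delta_pos": [0,-4,0],"angular": [0,0,0],"claw": 45}
    - {"delta_pos": [0,-9,0],"angular": [0,0,0],"claw": 45}
    - {"delta_pos": [0,-14,0],"angular": [0,0,0],"claw": 45}
    - {"delta_pos": [0,-20,0],"angular": [0,0,0],"claw": 45}
    - {"delta_pos": [0,-28,0],"angular": [0,0,0],"claw": 45}
    - {"delta_pos": [0,-38,0],"angular": [0,0,0],"claw": 45}
    - {"delta_pos": [0,-50,0],"angular": [0,0,0],"claw": 45}
    - {"delta_pos": [0,-62,0],"angular": [0,0,0],"claw": 45}
    - {"delta_pos": [0,-72,0],"angular": [0,0,0],"claw": 45}
    - {"delta_pos": [0,-76,0],"angular": [0,0,0],"claw": 45}
    - {"delta_pos": [0,-76,0],"angular": [0,0,0],"claw": 45}

```text
clock: 23.95
tcp_pos: [0.6528, -0.2251, 0.1219]
eef_rot: [[0.189, 0.002, 0.982], [-0.982, -0.001, 0.189], [0.001, -1.0, 0.002]]
ft_force: [-0.8, 0.2, -2.8]
opening: 0.607
```

```bash
python3 - <<'E'
from h import *
c,im=look("w15")
sc=capture("scene");save("s15.png",sc);t=tray(get_calibration("scene"),sc,(.4665,-.085),"scene")
save("s15z.png",sc[150:290,200:400],4)
plan(.508,-.044,.12,45)
E
```

```text
23.95 [ 0.6528 -0.2251  0.1219] F [-0.8  0.2 -2.8] open 51.8
tray 3 dots, centre [ 0.4779 -0.1183] r 0.0808
delta [-2.047e+02  2.000e-01 -1.072e+02] ang [ 0.001  0.975 -0.   ] rows>= 6.5
```

View pics/s15z.png

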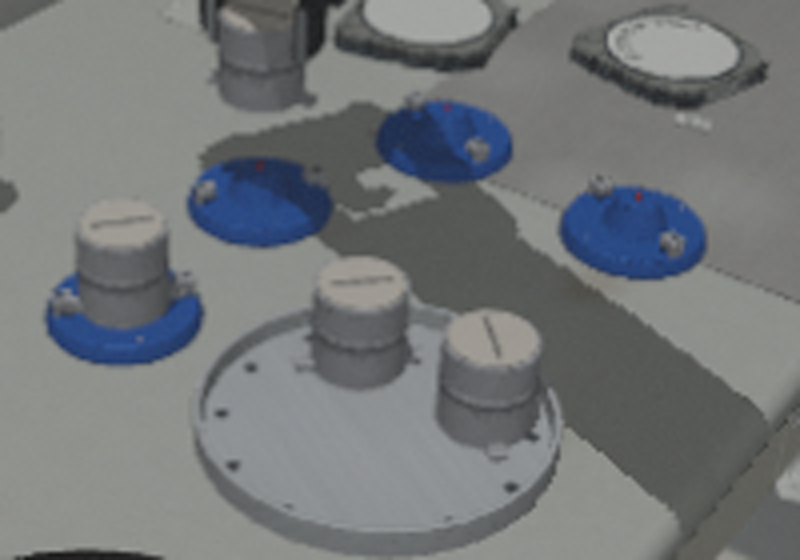

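View pics/w15.png

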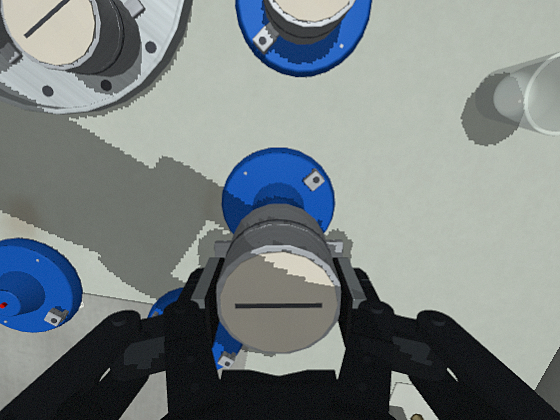

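drive_tool:
  deltas:
    - {"delta_pos": [-13,0,-7],"angular": [0,0.08,0],"claw": 45}
    - {"delta_pos": [-35,0,-18],"angular": [0,0.18,0],"claw": 45}
    - {"delta_pos": [-62,0,-32],"angular": [0,0.3,0],"claw": 45}
    - {"delta_pos": [-90,0,-47],"angular": [0,0.43,0],"claw": 45}
    - {"delta_pos": [-118,0,-62],"angular": [0,0.56,0],"claw": 45}
    - {"delta_pos": [-145,0,-76],"angular": [0,0.69,0],"claw": 45}
    - {"delta_pos": [-172,0,-90],"angular": [0,0.81,0],"claw": 45}
    - {"delta_pos": [-193,0,-101],"angular": [0,0.91,0],"claw": 45}
    - {"delta_pos": [-204.7,0,-107],"angular": [0,0.975,0],"claw": 45}
    - {"delta_pos": [-204.7,0,-107],"angular": [0,0.975,0],"claw": 45}
    - {"delta_pos": [-204.7,0,-107],"angular": [0,0.975,0],"claw": 45}
    - {"delta_pos": [-204.7,0,-107],"angular": [0,0.975,0],"claw": 45}

```text
clock: 25.25
tcp_pos: [0.5089, -0.0446, 0.1205]
eef_rot: [[-0.707, 0.0, 0.708], [-0.708, -0.0, -0.707], [0.0, -1.0, 0.0]]
ft_force: [-0.2, 0.4, -3.2]
opening: 0.609
```

```bash
python3 - <<'E'
from h import *
c,im=look("w16");tray(c,im,(.4665,-.085))
plan(.5085,-.0435,.04,45)
E
```

```text
25.25 [ 0.5089 -0.0446  0.1205] F [-0.2  0.4 -3.2] open 52.0
tray 6 dots, centre [ 0.4664 -0.0598] r 0.0641
delta [-0.5 80.5 -1.2] ang [-0.  0.  0.] rows>= 1.6
```

View pics/w16.png

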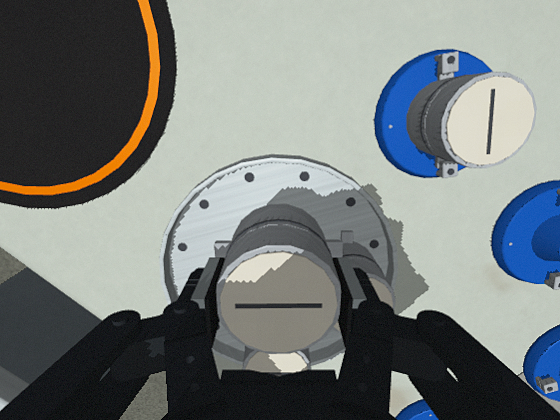

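```bash
python3 - <<'E'
from h import *
P=onz("wrist",[(204,204),(249,177),(305,177),(350,202),(374,244),(183,247)],.004);print(fitc(P))
sc=capture("scene");save("s16z.png",sc[150:290,200:400],4)
E
```

```text
(array([ 0.46704968, -0.08578638]), np.float64(0.08478313327136813))
```

View pics/s16z.png

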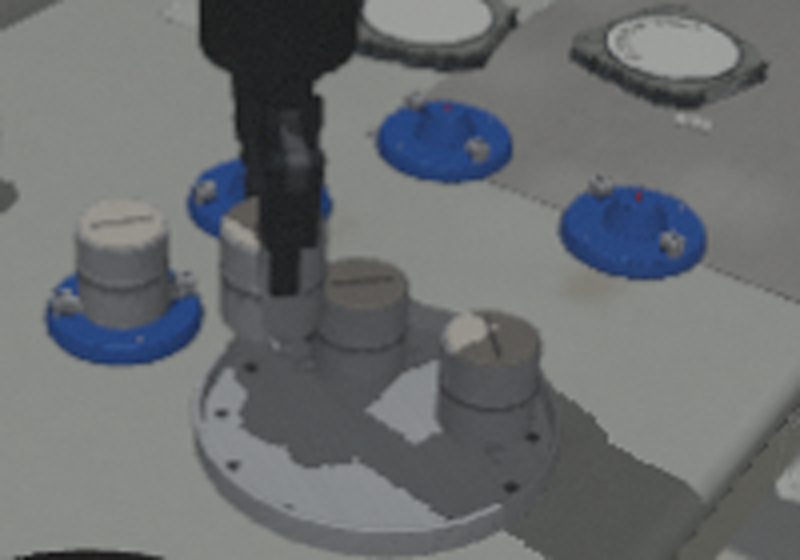

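drive_tool:
  deltas:
    - {"delta_pos": [-0.5,15,-1],"angular": [0,0,0],"claw": 45}
    - {"delta_pos": [-0.5,35,-1],"angular": [0,0,0],"claw": 45}
    - {"delta_pos": [-0.5,52,-1],"angular": [0,0,0],"claw": 45}
    - {"delta_pos": [-0.5,64,-1],"angular": [0,0,0],"claw": 45}
    - {"delta_pos": [-0.5,72,-1],"angular": [0,0,0],"claw": 45}
    - {"delta_pos": [-0.5,76,-1],"angular": [0,0,0],"claw": 45}
    - {"delta_pos": [-0.5,78,-1],"angular": [0,0,0],"claw": 45}
    - {"delta_pos": [-0.5,79.5,-1],"angular": [0,0,0],"claw": 45}
    - {"delta_pos": [-0.5,81,-1],"angular": [0,0,0],"claw": 45}
    - {"delta_pos": [-0.5,81,-1],"angular": [0,0,0],"claw": 45}

```text
clock: 26.35
tcp_pos: [0.5084, -0.043, 0.0399]
eef_rot: [[-0.707, 0.001, 0.707], [-0.707, -0.0, -0.707], [-0.0, -1.0, 0.001]]
ft_force: [-0.3, 0.3, -4.7]
opening: 0.604
```

drive_tool:
  deltas:
    - {"delta_pos": [0,0.6,0],"angular": [0,0,0],"claw": 45}
    - {"delta_pos": [0,1,0],"angular": [0,0,0],"claw": 45}
    - {"delta_pos": [0,1,0],"angular": [0,0,0],"claw": 45}

```text
clock: 26.65
tcp_pos: [0.5085, -0.043, 0.0391]
eef_rot: [[-0.707, 0.001, 0.707], [-0.707, 0.0, -0.707], [-0.0, -1.0, 0.0]]
ft_force: [-0.3, 0.0, -0.8]
opening: 0.606
```

drive_tool:
  deltas:
    - {"delta_pos": [0,0.3,0],"angular": [0,0,0],"claw": 56}
    - {"delta_pos": [0,0.3,0],"angular": [0,0,0],"claw": 62}
    - {"delta_pos": [0,0.3,0],"angular": [0,0,0],"claw": 70}
    - {"delta_pos": [0,0,0],"angular": [0,0,0],"claw": 70}
    - {"delta_pos": [0,0,0],"angular": [0,0,0],"claw": 70}
    - {"delta_pos": [0,-10,0],"angular": [0,0,0],"claw": 70}
    - {"delta_pos": [0,-30,0],"angular": [0,0,0],"claw": 70}
    - {"delta_pos": [0,-65,0],"angular": [0,0,0],"claw": 70}
    - {"delta_pos": [0,-105,0],"angular": [0,0,0],"claw": 80}
    - {"delta_pos": [0,-132,0],"angular": [0,0,0],"claw": 80}
    - {"delta_pos": [0,-132,0],"angular": [0,0,0],"claw": 80}
    - {"delta_pos": [0,-132,0],"angular": [0,0,0],"claw": 80}

```text
clock: 27.85
tcp_pos: [0.5086, -0.0431, 0.1717]
eef_rot: [[-0.707, 0.002, 0.707], [-0.707, -0.0, -0.707], [-0.001, -1.0, 0.002]]
ft_force: [0.5, 0.2, -0.5]
opening: 0.938
```

```bash
python3 - <<'E'
from h import *
c,im=look("w17");tray(c,im,(.4665,-.085))
plan(.6408,-.0797,.17,142.7)
E
```

```text
27.85 [ 0.5086 -0.0431  0.1717] F [ 0.5  0.2 -0.5] open 80.1
tray 3 dots, centre [ 0.4723 -0.0617] r 0.0697
delta [-6.800e+01 -1.000e-01  1.202e+02] ang [ 1.000e-03 -1.705e+00 -0.000e+00] rows>= 11.4
```

View pics/w17.png

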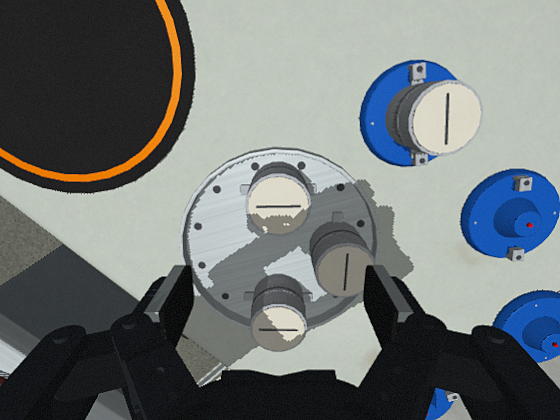

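All three stand upright in the tray. Next is the ring at former 1.

drive_tool:
  deltas:
    - {"delta_pos": [-5,0,9],"angular": [0,-0.14,0],"claw": 80}
    - {"delta_pos": [-11,0,19],"angular": [0,-0.28,0],"claw": 80}
    - {"delta_pos": [-17,0,30],"angular": [0,-0.42,0],"claw": 80}
    - {"delta_pos": [-23,0,41],"angular": [0,-0.57,0],"claw": 80}
    - {"delta_pos": [-29,0,51],"angular": [0,-0.71,0],"claw": 80}
    - {"delta_pos": [-35,0,62],"angular": [0,-0.86,0],"claw": 80}
    - {"delta_pos": [-41,0,72],"angular": [0,-1.0,0],"claw": 80}
    - {"delta_pos": [-47,0,83],"angular": [0,-1.15,0],"claw": 80}
    - {"delta_pos": [-53,0,94],"angular": [0,-1.3,0],"claw": 80}
    - {"delta_pos": [-60,0,106],"angular": [0,-1.44,0],"claw": 80}
    - {"delta_pos": [-66,0,116],"angular": [0,-1.58,0],"claw": 80}
    - {"delta_pos": [-68,0,120.2],"angular": [0,-1.705,0],"claw": 80}

```text
clock: 29.1
tcp_pos: [0.6407, -0.0798, 0.1677]
eef_rot: [[0.799, -0.004, 0.602], [-0.602, 0.001, 0.799], [-0.004, -1.0, -0.002]]
ft_force: [-1.4, 0.1, 0.4]
opening: 0.939
```

drive_tool:
  deltas:
    - {"delta_pos": [0,0,0],"angular": [0,0,0],"claw": 80}
    - {"delta_pos": [0,0,0],"angular": [0,0,0],"claw": 80}
    - {"delta_pos": [0,0,0],"angular": [0,0,0],"claw": 80}

```text
clock: 29.4
tcp_pos: [0.6405, -0.0796, 0.1695]
eef_rot: [[0.795, -0.002, 0.607], [-0.607, 0.0, 0.795], [-0.002, -1.0, -0.001]]
ft_force: [-0.7, -0.7, 0.1]
opening: 0.938
```

```bash
python3 - <<'E'
from h import *
c,im=look("w18");measure(c,im)
plan(.6408,-.0797,.044,142.7)
E
```

```text
29.4 [ 0.6405 -0.0796  0.1695] F [-0.7 -0.7  0.1] open 80.1
foot px [ 50. 303.] c [ 0.6017 -0.356 ] r 0.0487
foot px [181. 273.] c [ 0.6504 -0.2194] r 0.0457
foot px [282. 162.] c [ 0.6401 -0.0778] r 0.0449
plaster px [282. 211.] A 2565.5 [(0.068, [array([ 0.6417, -0.079 ]), np.float64(0.0238)]), (0.06, [array([ 0.6439, -0.0807]), np.float64(0.0246)])]
plaster px [117. 106.] A 3385.5 [(0.068, [array([ 0.5097, -0.1225]), np.float64(0.0231)]), (0.06, [array([ 0.5075, -0.1256]), np.float64(0.0239)])]
plaster px [443.  78.] A 1040.0 [(0.068, [array([0.6324, 0.0695]), np.float64(0.0218)]), (0.06, [array([0.6343, 0.0729]), np.float64(0.0226)])]
plaster px [202.  28.] A 3680.0 [(0.068, [array([ 0.5104, -0.0418]), np.float64(0.0231)]), (0.06, [array([ 0.5082, -0.0421]), np.float64(0.0239)])]
plaster px [29. 18.] A 2168.0 [(0.068, [array([ 0.4322, -0.1242]), np.float64(0.0207)]), (0.06, [array([ 0.4273, -0.1273]), np.float64(0.0214)])]
delta [3.000e-01 1.258e+02 1.000e-01] ang [ 0.    -0.001 -0.001] rows>= 2.5
```

View pics/w18.png

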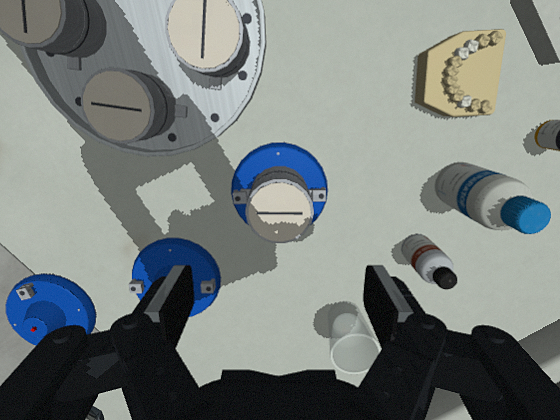

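drive_tool:
  deltas:
    - {"delta_pos": [0,20,1.2],"angular": [0,0,0],"claw": 80}
    - {"delta_pos": [0,45,1.2],"angular": [0,0,0],"claw": 80}
    - {"delta_pos": [0,70,1.2],"angular": [0,0,0],"claw": 80}
    - {"delta_pos": [0,95,1.2],"angular": [0,0,0],"claw": 80}
    - {"delta_pos": [0,115,1.2],"angular": [0,0,0],"claw": 80}
    - {"delta_pos": [0,126,1.2],"angular": [0,0,0],"claw": 80}
    - {"delta_pos": [0,126,1.2],"angular": [0,0,0],"claw": 80}
    - {"delta_pos": [0,126,1.2],"angular": [0,0,0],"claw": 80}

```text
clock: 30.25
tcp_pos: [0.6424, -0.079, 0.0453]
eef_rot: [[0.795, 0.001, 0.606], [-0.606, -0.0, 0.795], [0.001, -1.0, 0.0]]
ft_force: [0.7, -0.1, 0.0]
opening: 0.934
```

drive_tool:
  deltas:
    - {"delta_pos": [0,0,0],"angular": [0,0,0],"claw": 45}
    - {"delta_pos": [0,0,0],"angular": [0,0,0],"claw": 45}
    - {"delta_pos": [0,0,0],"angular": [0,0,0],"claw": 45}
    - {"delta_pos": [0,0,0],"angular": [0,0,0],"claw": 45}
    - {"delta_pos": [0,0,0],"angular": [0,0,0],"claw": 45}
    - {"delta_pos": [0,0,0],"angular": [0,0,0],"claw": 45}
    - {"delta_pos": [0,0,0],"angular": [0,0,0],"claw": 45}
    - {"delta_pos": [0,0,0],"angular": [0,0,0],"claw": 45}
  newtons: 90

```text
clock: 31.05
tcp_pos: [0.6426, -0.0799, 0.047]
eef_rot: [[0.796, 0.001, 0.606], [-0.606, -0.002, 0.796], [0.002, -1.0, -0.001]]
ft_force: [-3.7, -2.2, 6.6]
opening: 0.607
```

drive_tool:
  deltas:
    - {"delta_pos": [0,0,0],"angular": [0,0.08,0],"claw": 45}
    - {"delta_pos": [0,0,0],"angular": [0,0.16,0],"claw": 45}
    - {"delta_pos": [0,0,0],"angular": [0,0.24,0],"claw": 45}
    - {"delta_pos": [0,0,0],"angular": [0,0.32,0],"claw": 45}
    - {"delta_pos": [0,0,0],"angular": [0,0.4,0],"claw": 45}
    - {"delta_pos": [0,0,0],"angular": [0,0.48,0],"claw": 45}
    - {"delta_pos": [0,0,0],"angular": [0,0.56,0],"claw": 45}
    - {"delta_pos": [0,0,0],"angular": [0,0.64,0],"claw": 45}
    - {"delta_pos": [0,0,0],"angular": [0,0.7,0],"claw": 45}
    - {"delta_pos": [0,0,0],"angular": [0,0.7,0],"claw": 45}
    - {"delta_pos": [0,0,0],"angular": [0,0.7,0],"claw": 45}

```text
clock: 32.15
tcp_pos: [0.6437, -0.08, 0.047]
eef_rot: [[0.22, 0.004, 0.976], [-0.976, -0.002, 0.22], [0.003, -1.0, 0.003]]
ft_force: [-0.2, -3.2, 6.2]
opening: 0.602
```

```bash
python3 - <<'E'
from h import *
c,im=look("w19");print(get_state()["torque"])
E
```

```text
32.15 [ 0.6437 -0.08    0.047 ] F [-0.2 -3.2  6.2] open 51.4
[-0.54993535  0.2735361   0.04949701]
```

View pics/w19.png

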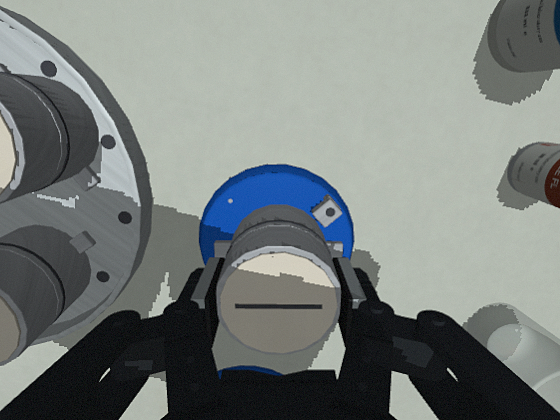

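drive_tool:
  deltas:
    - {"delta_pos": [0,-4,0],"angular": [0,0,0],"claw": 45}
    - {"delta_pos": [0,-9,0],"angular": [0,0,0],"claw": 45}
    - {"delta_pos": [0,-14,0],"angular": [0,0,0],"claw": 45}
    - {"delta_pos": [0,-20,0],"angular": [0,0,0],"claw": 45}
    - {"delta_pos": [0,-28,0],"angular": [0,0,0],"claw": 45}
    - {"delta_pos": [0,-38,0],"angular": [0,0,0],"claw": 45}
    - {"delta_pos": [0,-50,0],"angular": [0,0,0],"claw": 45}
    - {"delta_pos": [0,-62,0],"angular": [0,0,0],"claw": 45}
    - {"delta_pos": [0,-74,0],"angular": [0,0,0],"claw": 45}
    - {"delta_pos": [0,-82,0],"angular": [0,0,0],"claw": 45}
    - {"delta_pos": [0,-82,0],"angular": [0,0,0],"claw": 45}

```text
clock: 33.3
tcp_pos: [0.6432, -0.0792, 0.1289]
eef_rot: [[0.218, 0.004, 0.976], [-0.976, -0.001, 0.218], [0.002, -1.0, 0.003]]
ft_force: [0.1, -0.3, -2.8]
opening: 0.608
```

```bash
python3 - <<'E'
from h import *
c,im=look("w20")
sc=capture("scene");save("s20z.png",sc[150:290,200:400],4)
plan(.426,-.0445,.127,135)
E
```

```text
33.3 [ 0.6432 -0.0792  0.1289] F [ 0.1 -0.3 -2.8] open 51.9
delta [ -80.7   -0.4 -203.2] ang [-0.    -0.565  0.   ] rows>= 4.4
```

View pics/s20z.png

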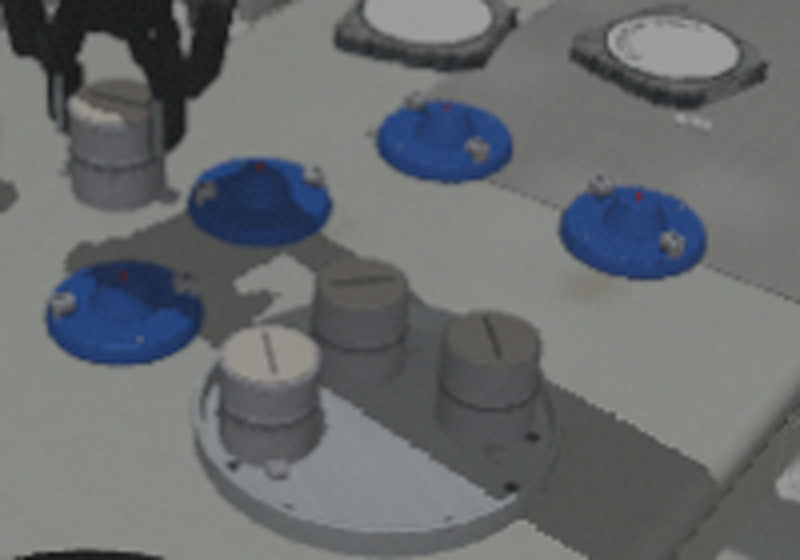

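View pics/w20.png

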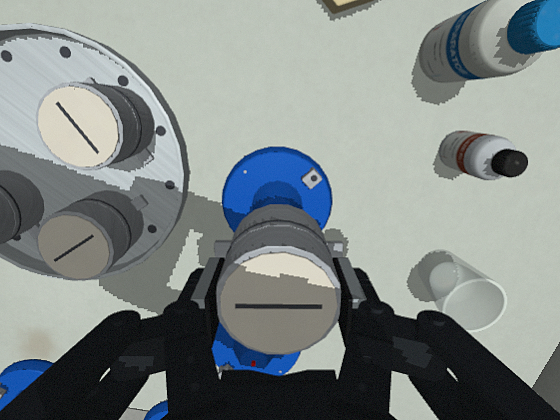

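drive_tool:
  deltas:
    - {"delta_pos": [-22,0,-18],"angular": [0,-0.06,0],"claw": 45}
    - {"delta_pos": [-50,0,-42],"angular": [0,-0.13,0],"claw": 45}
    - {"delta_pos": [-78,0,-66],"angular": [0,-0.2,0],"claw": 45}
    - {"delta_pos": [-100,0,-90],"angular": [0,-0.27,0],"claw": 45}
    - {"delta_pos": [-113,0,-116],"angular": [0,-0.34,0],"claw": 45}
    - {"delta_pos": [-113,0,-143],"angular": [0,-0.41,0],"claw": 45}
    - {"delta_pos": [-105,0,-168],"angular": [0,-0.47,0],"claw": 45}
    - {"delta_pos": [-94,0,-190],"angular": [0,-0.53,0],"claw": 45}
    - {"delta_pos": [-81,0,-203],"angular": [0,-0.565,0],"claw": 45}
    - {"delta_pos": [-81,0,-203],"angular": [0,-0.565,0],"claw": 45}
    - {"delta_pos": [-81,0,-203],"angular": [0,-0.565,0],"claw": 45}
    - {"delta_pos": [-81,0,-203],"angular": [0,-0.565,0],"claw": 45}

```text
clock: 34.6
tcp_pos: [0.4265, -0.0437, 0.1263]
eef_rot: [[0.707, -0.0, 0.707], [-0.707, 0.0, 0.707], [-0.0, -1.0, 0.0]]
ft_force: [0.0, -0.2, -2.3]
opening: 0.603
```

```bash
python3 - <<'E'
from h import *
c,im=look("w21")
sc=capture("scene");save("s21z.png",sc[150:290,200:400],4)
plan(.4258,-.0445,.041,135)
E
```

```text
34.6 [ 0.4265 -0.0437  0.1263] F [ 0.  -0.2 -2.3] open 51.5
delta [ 0.1 85.4 -1.1] ang [-0.  0. -0.] rows>= 1.7
```

View pics/s21z.png

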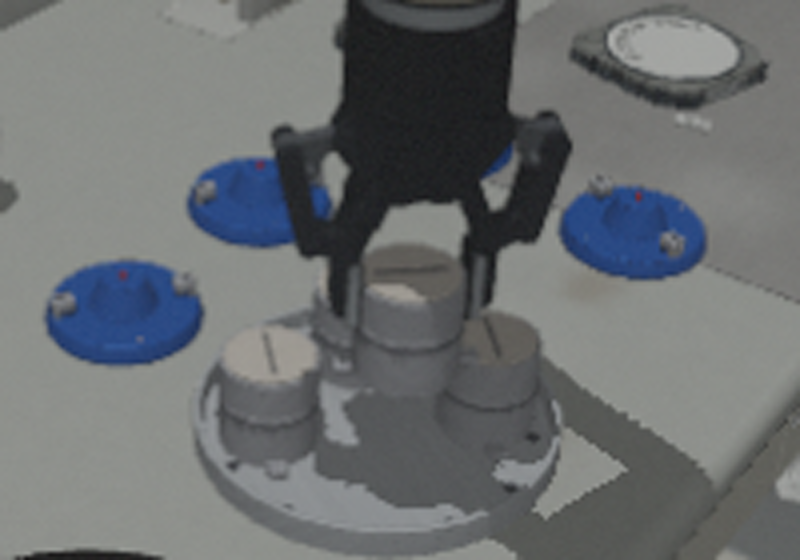

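View pics/w21.png

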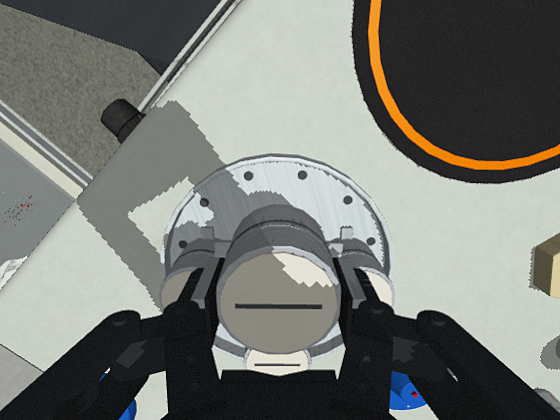

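drive_tool:
  deltas:
    - {"delta_pos": [0,15,-1],"angular": [0,0,0],"claw": 45}
    - {"delta_pos": [0,36,-1],"angular": [0,0,0],"claw": 45}
    - {"delta_pos": [0,56,-1],"angular": [0,0,0],"claw": 45}
    - {"delta_pos": [0,70,-1],"angular": [0,0,0],"claw": 45}
    - {"delta_pos": [0,78,-1],"angular": [0,0,0],"claw": 45}
    - {"delta_pos": [0,82,-1],"angular": [0,0,0],"claw": 45}
    - {"delta_pos": [0,84,-1],"angular": [0,0,0],"claw": 45}
    - {"delta_pos": [0,85.5,-1],"angular": [0,0,0],"claw": 45}
    - {"delta_pos": [0,87,-1],"angular": [0,0,0],"claw": 45}
    - {"delta_pos": [0,87,-1],"angular": [0,0,0],"claw": 45}

```text
clock: 35.7
tcp_pos: [0.4257, -0.0449, 0.0398]
eef_rot: [[0.707, 0.001, 0.707], [-0.707, -0.0, 0.707], [0.001, -1.0, 0.0]]
ft_force: [-1.1, -0.2, -2.7]
opening: 0.602
```

drive_tool:
  deltas:
    - {"delta_pos": [0,0.6,0],"angular": [0,0,0],"claw": 45}
    - {"delta_pos": [0,1,0],"angular": [0,0,0],"claw": 45}
    - {"delta_pos": [0,1,0],"angular": [0,0,0],"claw": 45}

```text
clock: 36.0
tcp_pos: [0.4258, -0.0449, 0.039]
eef_rot: [[0.707, 0.0, 0.707], [-0.707, -0.0, 0.707], [0.0, -1.0, 0.0]]
ft_force: [-1.1, 1.4, 0.2]
opening: 0.604
```

drive_tool:
  deltas:
    - {"delta_pos": [0,0,0],"angular": [0,0,0],"claw": 56}
    - {"delta_pos": [0,0,0],"angular": [0,0,0],"claw": 62}
    - {"delta_pos": [0,0,0],"angular": [0,0,0],"claw": 70}
    - {"delta_pos": [0,0,0],"angular": [0,0,0],"claw": 70}
    - {"delta_pos": [0,0,0],"angular": [0,0,0],"claw": 70}
    - {"delta_pos": [0,-10,0],"angular": [0,0,0],"claw": 70}
    - {"delta_pos": [0,-30,0],"angular": [0,0,0],"claw": 70}
    - {"delta_pos": [0,-65,0],"angular": [0,0,0],"claw": 70}
    - {"delta_pos": [0,-105,0],"angular": [0,0,0],"claw": 80}
    - {"delta_pos": [0,-150,0],"angular": [0,0,0],"claw": 85}
    - {"delta_pos": [0,-195,0],"angular": [0,0,0],"claw": 85}
    - {"delta_pos": [0,-230,0],"angular": [0,0,0],"claw": 85}

```text
clock: 37.2
tcp_pos: [0.4258, -0.0449, 0.2727]
eef_rot: [[0.707, 0.004, 0.707], [-0.707, -0.001, 0.707], [0.004, -1.0, 0.002]]
ft_force: [0.4, 0.1, 0.5]
opening: 0.997
```

drive_tool:
  deltas:
    - {"delta_pos": [0,0,0],"angular": [0,0,0],"claw": 85}
    - {"delta_pos": [0,0,0],"angular": [0,0,0],"claw": 85}
    - {"delta_pos": [0,0,0],"angular": [0,0,0],"claw": 85}

```text
clock: 37.5
tcp_pos: [0.4248, -0.0447, 0.2672]
eef_rot: [[0.707, -0.002, 0.707], [-0.707, 0.001, 0.707], [-0.002, -1.0, -0.001]]
ft_force: [0.5, -0.2, -0.9]
opening: 0.998
```

```bash
python3 - <<'E'
from h import *
c,im=look("w22");tray(c,im,(.4665,-.085));measure(c,im)
hsv=cv2.cvtColor(im,cv2.COLOR_RGB2HSV)
o=cv2.inRange(hsv,(8,150,80),(20,255,255));cs,_=cv2.findContours(o,cv2.RETR_EXTERNAL,cv2.CHAIN_APPROX_NONE)
k=max(cs,key=cv2.contourArea);k=k[(k[:,0,0]>3)&(k[:,0,1]>3)&(k[:,0,0]<556)];print("mat",fitc(onz("wrist",k[:,0],.0005,c)))
E
```

```text
37.5 [ 0.4248 -0.0447  0.2672] F [ 0.5 -0.2 -0.9] open 85.3
tray 7 dots, centre [ 0.4607 -0.0799] r 0.0915
foot px [206. 372.] c [ 0.5863 -0.3466] r 0.0362
foot px [299. 348.] c [ 0.6469 -0.2191] r 0.0462
foot px [354. 291.] c [ 0.6373 -0.0763] r 0.0466
plaster px [279. 273.] A 930.5 [(0.068, [array([ 0.5037, -0.1212]), np.float64(0.0229)]), (0.06, [array([ 0.507 , -0.1244]), np.float64(0.0234)])]
plaster px [331. 228.] A 1032.0 [(0.068, [array([ 0.5044, -0.0403]), np.float64(0.0228)]), (0.06, [array([ 0.5076, -0.0416]), np.float64(0.0234)])]
plaster px [226. 229.] A 1120.5 [(0.068, [array([ 0.4222, -0.1231]), np.float64(0.0232)]), (0.06, [array([ 0.4235, -0.1263]), np.float64(0.0238)])]
plaster px [479. 208.] A 872.5 [(0.068, [array([0.6086, 0.0911]), np.float64(0.0321)]), (0.06, [array([0.6144, 0.0929]), np.float64(0.0329)])]
plaster px [280. 179.] A 1211.0 [(0.068, [array([ 0.4239, -0.0427]), np.float64(0.023)]), (0.06, [array([ 0.4252, -0.044 ]), np.float64(0.0236)])]
mat (array([0.45264886, 0.17773816]), np.float64(0.10635950108592329))
```

View pics/w22.png

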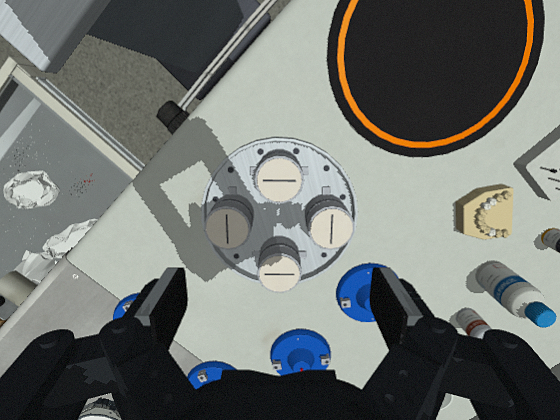

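```bash
python3 - <<'E'
from h import *
plan(.4725,-.212,.2,93)
E
```

```text
delta [152.4  66.4 -84.4] ang [ 0.002  0.733 -0.002] rows>= 4.9
```

drive_tool:
  deltas:
    - {"delta_pos": [20,5,-11],"angular": [0,0.09,0],"claw": 85}
    - {"delta_pos": [50,15,-28],"angular": [0,0.22,0],"claw": 85}
    - {"delta_pos": [82,28,-46],"angular": [0,0.36,0],"claw": 85}
    - {"delta_pos": [114,43,-63],"angular": [0,0.5,0],"claw": 85}
    - {"delta_pos": [140,58,-77],"angular": [0,0.64,0],"claw": 85}
    - {"delta_pos": [152.4,66.4,-84.4],"angular": [0.002,0.733,-0.002],"claw": 85}
    - {"delta_pos": [152.4,66.4,-84.4],"angular": [0.002,0.733,-0.002],"claw": 85}
    - {"delta_pos": [152.4,66.4,-84.4],"angular": [0.002,0.733,-0.002],"claw": 85}
    - {"delta_pos": [152.4,66.4,-84.4],"angular": [0.002,0.733,-0.002],"claw": 85}
    - {"delta_pos": [152.4,66.4,-84.4],"angular": [0.002,0.733,-0.002],"claw": 85}

```text
clock: 38.55
tcp_pos: [0.4737, -0.2116, 0.2027]
eef_rot: [[0.054, 0.003, 0.999], [-0.999, -0.001, 0.054], [0.002, -1.0, 0.003]]
ft_force: [-0.3, 0.6, 0.3]
opening: 0.996
```

```bash
python3 - <<'E'
from h import *
c,im=look("w23");tray(c,im,(.4665,-.085))
hsv=cv2.cvtColor(im,cv2.COLOR_RGB2HSV)
o=cv2.inRange(hsv,(8,150,80),(20,255,255));cs,_=cv2.findContours(o,cv2.RETR_EXTERNAL,cv2.CHAIN_APPROX_NONE)
k=max(cs,key=cv2.contourArea);k=k[(k[:,0,0]>3)&(k[:,0,1]>3)&(k[:,0,0]<556)];print("mat",fitc(onz("wrist",k[:,0],.0005,c)))
plan(.4725,-.212,.03,93)
E
```

```text
38.55 [ 0.4737 -0.2116  0.2027] F [-0.3  0.6  0.3] open 85.0
tray 4 dots, centre [ 0.4669 -0.0848] r 0.0853Traceback (most recent call last):
  File "<stdin>", line 5, in <module>
ValueError: max() iterable argument is empty
```

View pics/w23.png

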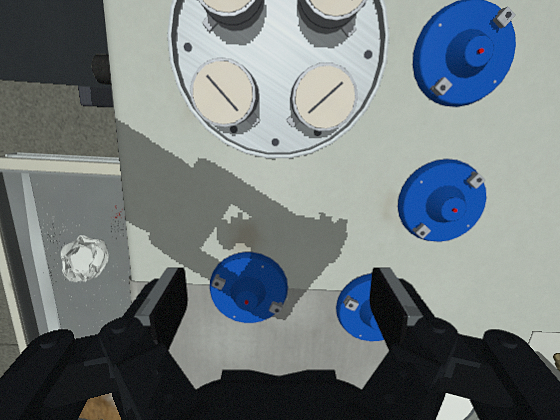

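drive_tool:
  deltas:
    - {"delta_pos": [0,30,-1],"angular": [0,0,0],"claw": 85}
    - {"delta_pos": [0,70,-1],"angular": [0,0,0],"claw": 85}
    - {"delta_pos": [0,110,-1],"angular": [0,0,0],"claw": 85}
    - {"delta_pos": [0,145,-1],"angular": [0,0,0],"claw": 85}
    - {"delta_pos": [0,170,-1],"angular": [0,0,0],"claw": 85}
    - {"delta_pos": [0,180,-1],"angular": [0,0,0],"claw": 85}
    - {"delta_pos": [0,184,-1],"angular": [0,0,0],"claw": 85}
    - {"delta_pos": [0,187,-1],"angular": [0,0,0],"claw": 85}
    - {"delta_pos": [0,187,-1],"angular": [0,0,0],"claw": 85}

```text
clock: 39.5
tcp_pos: [0.474, -0.2131, 0.0165]
eef_rot: [[0.052, 0.005, 0.999], [-0.999, -0.002, 0.052], [0.003, -1.0, 0.005]]
ft_force: [-0.7, 1.2, 0.9]
opening: 1.0
```

```bash
python3 - <<'E'
from h import *
c,im=look("w24")
sc=capture("side");save("s24z.png",sc[150:300,240:400],4)
E
```

```text
39.5 [ 0.474  -0.2131  0.0165] F [-0.7  1.2  0.9] open 85.4
```

View pics/s24z.png

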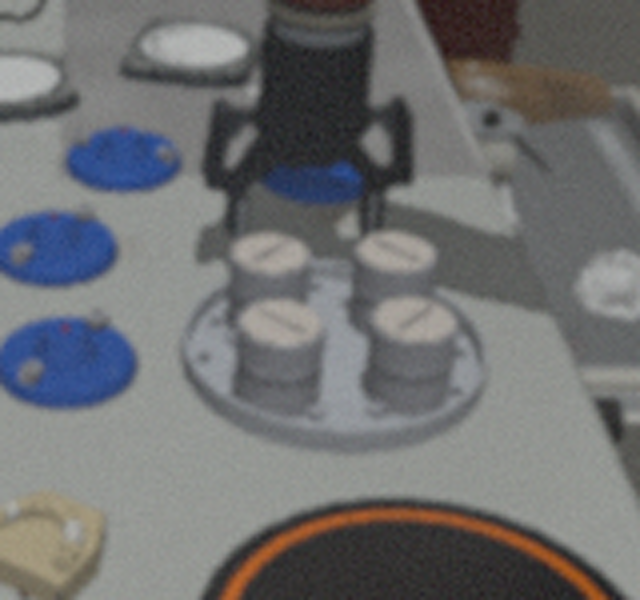

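View pics/w24.png

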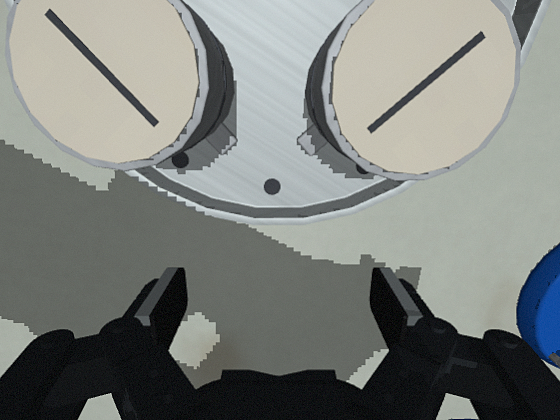

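drive_tool:
  deltas:
    - {"delta_pos": [0,1,0],"angular": [0,0,0],"claw": 85}
    - {"delta_pos": [0,2,0],"angular": [0,0,0],"claw": 85}
    - {"delta_pos": [0,3,0],"angular": [0,0,0],"claw": 85}
    - {"delta_pos": [0,4,0],"angular": [0,0,0],"claw": 85}
    - {"delta_pos": [0,4,0],"angular": [0,0,0],"claw": 85}

```text
clock: 40.1
tcp_pos: [0.4728, -0.2124, 0.0108]
eef_rot: [[0.052, 0.002, 0.999], [-0.999, -0.001, 0.052], [0.001, -1.0, 0.002]]
ft_force: [-0.8, -0.8, -0.0]
opening: 0.993
```

drive_tool:
  deltas:
    - {"delta_pos": [0,1,0],"angular": [0,0,0],"claw": 85}
    - {"delta_pos": [0,2,0],"angular": [0,0,0],"claw": 85}
    - {"delta_pos": [0,3,0],"angular": [0,0,0],"claw": 85}
    - {"delta_pos": [0,3,0],"angular": [0,0,0],"claw": 85}

```text
clock: 40.5
tcp_pos: [0.4729, -0.2125, 0.0079]
eef_rot: [[0.052, 0.002, 0.999], [-0.999, -0.001, 0.052], [0.001, -1.0, 0.002]]
ft_force: [-0.1, 0.3, 0.1]
opening: 0.997
```

drive_tool:
  deltas:
    - {"delta_pos": [0,1,0],"angular": [0,0,0],"claw": 85}
    - {"delta_pos": [0,2,0],"angular": [0,0,0],"claw": 85}
    - {"delta_pos": [0,3,0],"angular": [0,0,0],"claw": 85}
    - {"delta_pos": [0,4,0],"angular": [0,0,0],"claw": 85}
    - {"delta_pos": [0,4,0],"angular": [0,0,0],"claw": 85}

```text
clock: 41.0
tcp_pos: [0.4729, -0.2125, 0.0039]
eef_rot: [[0.052, 0.002, 0.999], [-0.999, -0.001, 0.052], [0.001, -1.0, 0.002]]
ft_force: [1.2, 0.2, -1.0]
opening: 0.996
```

drive_tool:
  deltas:
    - {"delta_pos": [0,0.5,0],"angular": [0,0,0],"claw": 85}
    - {"delta_pos": [0,1,0],"angular": [0,0,0],"claw": 85}
    - {"delta_pos": [0,1.5,0],"angular": [0,0,0],"claw": 85}
    - {"delta_pos": [0,2,0],"angular": [0,0,0],"claw": 85}
    - {"delta_pos": [0,2,0],"angular": [0,0,0],"claw": 85}

```text
clock: 41.5
tcp_pos: [0.473, -0.2125, 0.002]
eef_rot: [[0.052, 0.002, 0.999], [-0.999, -0.001, 0.052], [0.001, -1.0, 0.002]]
ft_force: [0.3, -0.2, 0.9]
opening: 0.989
```

drive_tool:
  deltas:
    - {"delta_pos": [0,-4,0],"angular": [0,0,0],"claw": 85}
    - {"delta_pos": [-4,-4,0],"angular": [0,0,0],"claw": 85}
    - {"delta_pos": [-9,-4,0],"angular": [0,0,0],"claw": 85}
    - {"delta_pos": [-14,-4,0],"angular": [0,0,0],"claw": 85}
    - {"delta_pos": [-18,-4,0],"angular": [0,0,0],"claw": 85}
    - {"delta_pos": [-20,-4,0],"angular": [0,0,0],"claw": 85}
    - {"delta_pos": [-22,-4,0],"angular": [0,0,0],"claw": 85}
    - {"delta_pos": [-24,-4,0],"angular": [0,0,0],"claw": 85}
    - {"delta_pos": [-26,-4,0],"angular": [0,0,0],"claw": 85}
    - {"delta_pos": [-28,-4,0],"angular": [0,0,0],"claw": 85}
    - {"delta_pos": [-30,-4,0],"angular": [0,0,0],"claw": 85}
    - {"delta_pos": [-32,-4,0],"angular": [0,0,0],"claw": 85}

```text
clock: 42.7
tcp_pos: [0.4719, -0.183, 0.0065]
eef_rot: [[0.052, 0.004, 0.999], [-0.999, -0.007, 0.052], [0.007, -1.0, 0.004]]
ft_force: [-0.0, -8.9, -3.8]
opening: 0.996
```

```bash
python3 - <<'E'
from h import *
c,im=look("w25")
sc=capture("side");save("s25z.png",sc[150:300,240:400],4)
E
```

```text
42.7 [ 0.4719 -0.183   0.0065] F [-0.  -8.9 -3.8] open 85.1
```

View pics/s25z.png

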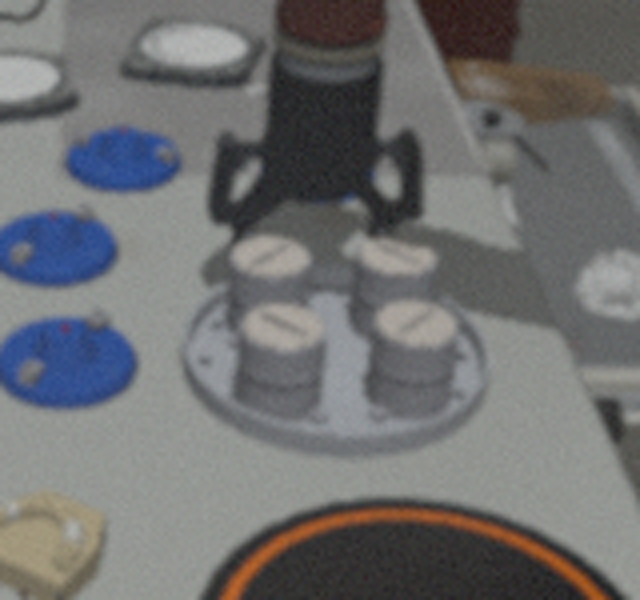

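View pics/w25.png

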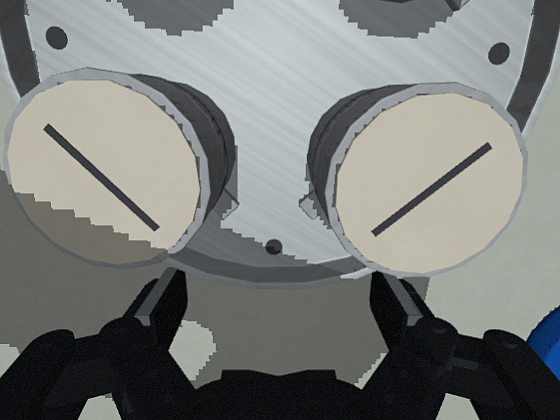

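drive_tool:
  deltas:
    - {"delta_pos": [-2,0,0],"angular": [0,0,0],"claw": 85}
    - {"delta_pos": [-4,0,0],"angular": [0,0,0],"claw": 85}
    - {"delta_pos": [-6,0,0],"angular": [0,0,0],"claw": 85}
    - {"delta_pos": [-8,0,0],"angular": [0,0,0],"claw": 85}
    - {"delta_pos": [-10,0,0],"angular": [0,0,0],"claw": 85}
    - {"delta_pos": [-12,0,0],"angular": [0,0,0],"claw": 85}
    - {"delta_pos": [-14,0,0],"angular": [0,0,0],"claw": 85}
    - {"delta_pos": [-16,0,0],"angular": [0,0,0],"claw": 85}

```text
clock: 43.6
tcp_pos: [0.4711, -0.1671, 0.0064]
eef_rot: [[0.052, 0.004, 0.999], [-0.999, -0.007, 0.052], [0.007, -1.0, 0.004]]
ft_force: [-0.2, -9.9, -3.3]
opening: 0.993
```

```bash
python3 - <<'E'
from h import *
c,im=look("w26")
sc=capture("side");save("s26z.png",sc[150:300,240:400],4)
E
```

```text
43.6 [ 0.4711 -0.1671  0.0064] F [-0.2 -9.9 -3.3] open 84.8
```

View pics/s26z.png

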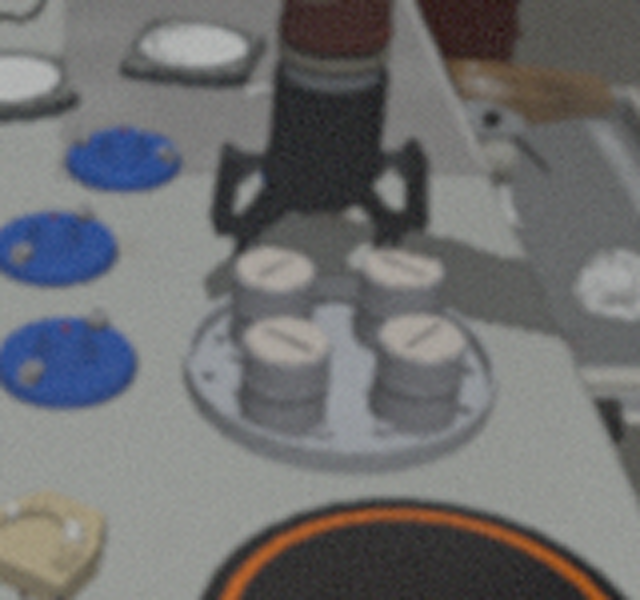

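View pics/w26.png

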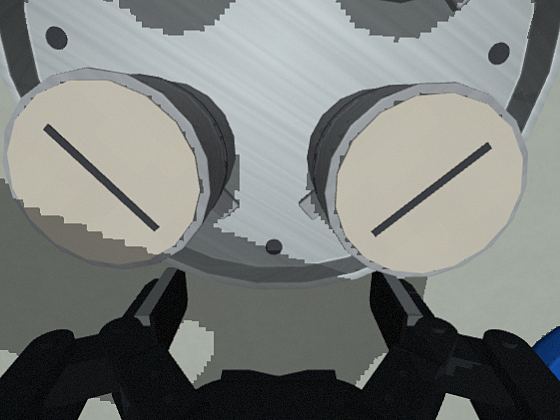

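```bash
python3 - <<'E'
from h import *
P=onz("wrist",[(56,38),(499,53),(274,247)],.004);cc,r=fitc(P);s=get_state();print(cc,r,s["tcp_pos"][:2]-cc)
d=np.array([.4525,.1777])-cc
print(s["eef_rot"][:2,:].T@d*1000)
E
```

```text
[ 0.46571233 -0.06534169] 0.0853106256989673 [ 0.00531437 -0.10141926]
[-243.3956337    -1.48633625   -0.42836038]
```

drive_tool:
  deltas:
    - {"delta_pos": [-2.5,0,0],"angular": [0,0,0],"claw": 85}
    - {"delta_pos": [-6,0,0],"angular": [0,0,0],"claw": 85}
    - {"delta_pos": [-10,0,0],"angular": [0,0,0],"claw": 85}
    - {"delta_pos": [-14,0,0],"angular": [0,0,0],"claw": 85}
    - {"delta_pos": [-18,0,0],"angular": [0,0,0],"claw": 85}
    - {"delta_pos": [-22,0,0],"angular": [0,0,0],"claw": 85}
    - {"delta_pos": [-26,0,0],"angular": [0,0,0],"claw": 85}
    - {"delta_pos": [-30,0,0],"angular": [0,0,0],"claw": 85}
    - {"delta_pos": [-34,0,0],"angular": [0,0,0],"claw": 85}
    - {"delta_pos": [-38,0,0],"angular": [0,0,0],"claw": 85}
    - {"delta_pos": [-42,0,0],"angular": [0,0,0],"claw": 85}
    - {"delta_pos": [-46,0,0],"angular": [0,0,0],"claw": 85}

```text
clock: 44.9
tcp_pos: [0.4687, -0.1211, 0.0064]
eef_rot: [[0.053, 0.004, 0.999], [-0.999, -0.007, 0.053], [0.007, -1.0, 0.004]]
ft_force: [1.3, -10.0, -2.7]
opening: 0.992
```

drive_tool:
  deltas:
    - {"delta_pos": [-4,0,0],"angular": [0,0,0],"claw": 85}
    - {"delta_pos": [-8,0,0],"angular": [0,0,0],"claw": 85}
    - {"delta_pos": [-12,0,0],"angular": [0,0,0],"claw": 85}
    - {"delta_pos": [-16,0,0],"angular": [0,0,0],"claw": 85}
    - {"delta_pos": [-20,0,0],"angular": [0,0,0],"claw": 85}
    - {"delta_pos": [-24,0,0],"angular": [0,0,0],"claw": 85}
    - {"delta_pos": [-28,0,0],"angular": [0,0,0],"claw": 85}
    - {"delta_pos": [-32,0,0],"angular": [0,0,0],"claw": 85}
    - {"delta_pos": [-36,0,0],"angular": [0,0,0],"claw": 85}
    - {"delta_pos": [-39,0,0],"angular": [0,0,0],"claw": 85}
    - {"delta_pos": [-41,0,0],"angular": [0,0,0],"claw": 85}
    - {"delta_pos": [-42,0,0],"angular": [0,0,0],"claw": 85}

```text
clock: 46.1
tcp_pos: [0.4665, -0.0791, 0.0063]
eef_rot: [[0.053, 0.004, 0.999], [-0.999, -0.007, 0.053], [0.007, -1.0, 0.004]]
ft_force: [-0.5, -10.0, -3.1]
opening: 0.993
```

```bash
python3 - <<'E'
from h import *
c,im=look("w27")
sc=capture("side");save("s27z.png",sc[150:350,220:420],4)
E
```

```text
46.1 [ 0.4665 -0.0791  0.0063] F [ -0.5 -10.   -3.1] open 84.8
```

View pics/w27.png

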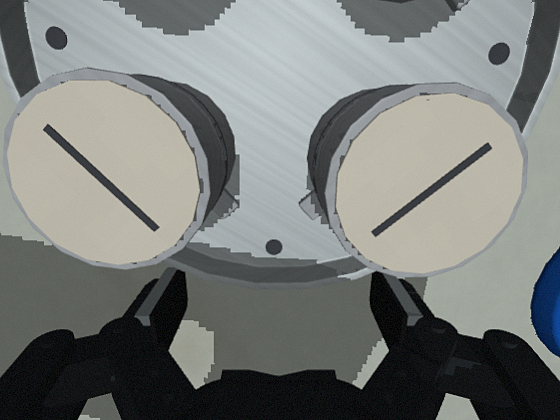

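View pics/s27z.png

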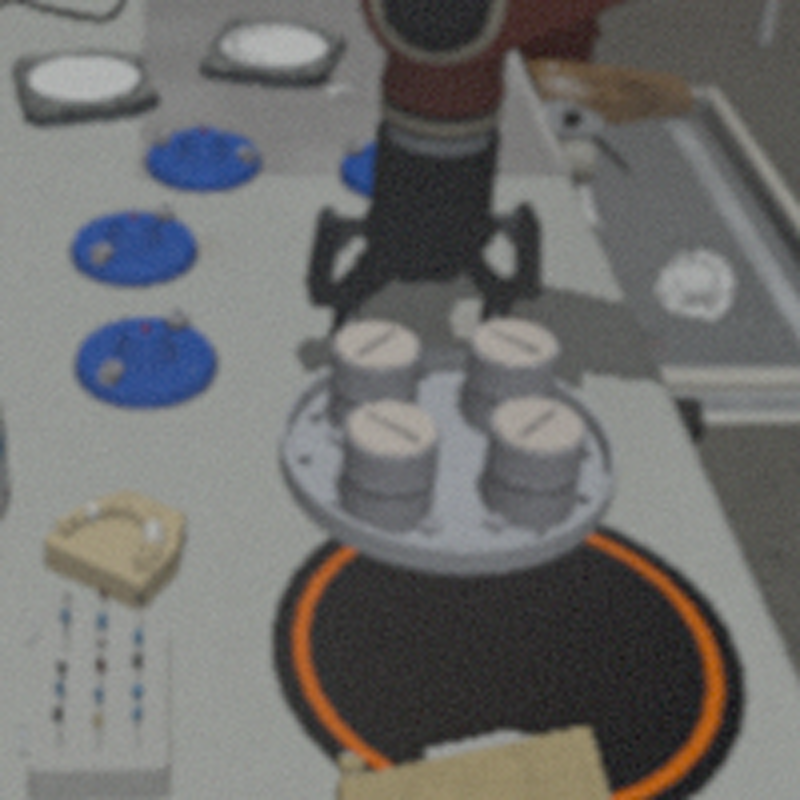

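drive_tool:
  deltas:
    - {"delta_pos": [-2,0,0],"angular": [0,0,0],"claw": 85}
    - {"delta_pos": [-5,0,0],"angular": [0,0,0],"claw": 85}
    - {"delta_pos": [-9,0,0],"angular": [0,0,0],"claw": 85}
    - {"delta_pos": [-13,0,0],"angular": [0,0,0],"claw": 85}
    - {"delta_pos": [-17,0,0],"angular": [0,0,0],"claw": 85}
    - {"delta_pos": [-21,0,0],"angular": [0,0,0],"claw": 85}
    - {"delta_pos": [-25,0,0],"angular": [0,0,0],"claw": 85}
    - {"delta_pos": [-29,0,0],"angular": [0,0,0],"claw": 85}
    - {"delta_pos": [-33,0,0],"angular": [0,0,0],"claw": 85}
    - {"delta_pos": [-37,0,0],"angular": [0,0,0],"claw": 85}
    - {"delta_pos": [-41,0,0],"angular": [0,0,0],"claw": 85}
    - {"delta_pos": [-45,0,0],"angular": [0,0,0],"claw": 85}

```text
clock: 47.4
tcp_pos: [0.4643, -0.0342, 0.0063]
eef_rot: [[0.053, 0.004, 0.999], [-0.999, -0.007, 0.053], [0.007, -1.0, 0.004]]
ft_force: [1.1, -11.6, -2.2]
opening: 0.998
```

drive_tool:
  deltas:
    - {"delta_pos": [-4,0,0],"angular": [0,0,0],"claw": 85}
    - {"delta_pos": [-8,0,0],"angular": [0,0,0],"claw": 85}
    - {"delta_pos": [-12,0,0],"angular": [0,0,0],"claw": 85}
    - {"delta_pos": [-16,0,0],"angular": [0,0,0],"claw": 85}
    - {"delta_pos": [-20,0,0],"angular": [0,0,0],"claw": 85}
    - {"delta_pos": [-24,0,0],"angular": [0,0,0],"claw": 85}
    - {"delta_pos": [-28,0,0],"angular": [0,0,0],"claw": 85}
    - {"delta_pos": [-32,0,0],"angular": [0,0,0],"claw": 85}
    - {"delta_pos": [-36,0,0],"angular": [0,0,0],"claw": 85}
    - {"delta_pos": [-40,0,0],"angular": [0,0,0],"claw": 85}
    - {"delta_pos": [-44,0,0],"angular": [0,0,0],"claw": 85}
    - {"delta_pos": [-48,0,0],"angular": [0,0,0],"claw": 85}

```text
clock: 48.6
tcp_pos: [0.4618, 0.0137, 0.0063]
eef_rot: [[0.053, 0.004, 0.999], [-0.999, -0.007, 0.053], [0.007, -1.0, 0.004]]
ft_force: [1.1, -11.2, -1.8]
opening: 0.996
```

drive_tool:
  deltas:
    - {"delta_pos": [-4,0,0],"angular": [0,0,0],"claw": 85}
    - {"delta_pos": [-8,0,0],"angular": [0,0,0],"claw": 85}
    - {"delta_pos": [-12,0,0],"angular": [0,0,0],"claw": 85}
    - {"delta_pos": [-16,0,0],"angular": [0,0,0],"claw": 85}
    - {"delta_pos": [-20,0,0],"angular": [0,0,0],"claw": 85}
    - {"delta_pos": [-24,0,0],"angular": [0,0,0],"claw": 85}
    - {"delta_pos": [-28,0,0],"angular": [0,0,0],"claw": 85}
    - {"delta_pos": [-32,0,0],"angular": [0,0,0],"claw": 85}
    - {"delta_pos": [-36,0,0],"angular": [0,0,0],"claw": 85}
    - {"delta_pos": [-39,0,0],"angular": [0,0,0],"claw": 85}
    - {"delta_pos": [-41,0,0],"angular": [0,0,0],"claw": 85}
    - {"delta_pos": [-42,0,0],"angular": [0,0,0],"claw": 85}

```text
clock: 49.8
tcp_pos: [0.4596, 0.0556, 0.0062]
eef_rot: [[0.053, 0.004, 0.999], [-0.999, -0.007, 0.053], [0.007, -1.0, 0.003]]
ft_force: [1.2, -13.2, 0.2]
opening: 0.995
```

```bash
python3 - <<'E'
from h import *
c,im=look("w28")
sc=capture("side");save("s28z.png",sc[200:400,220:420],4)
sc=capture("scene");save("s28s.png",sc[190:390,120:340],3)
E
```

```text
49.8 [0.4596 0.0556 0.0062] F [  1.2 -13.2   0.2] open 85.0
```

View pics/w28.png

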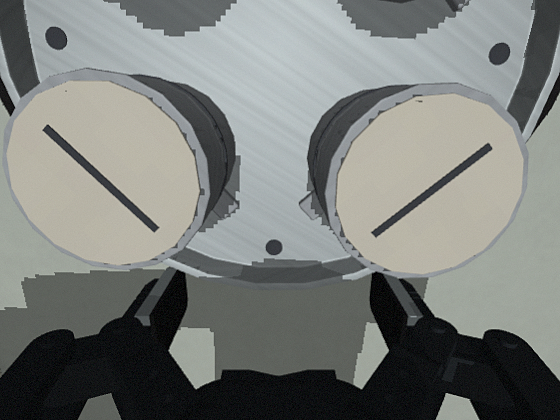

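View pics/s28s.png

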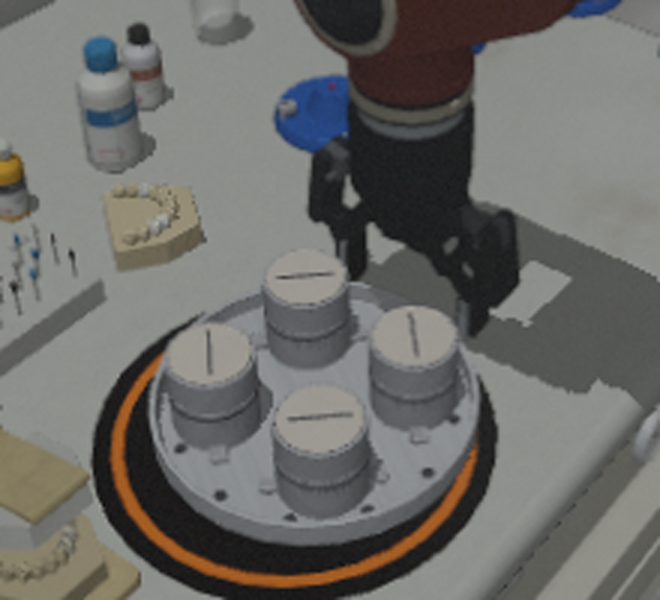

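drive_tool:
  deltas:
    - {"delta_pos": [-2,0,0],"angular": [0,0,0],"claw": 85}
    - {"delta_pos": [-5,0,0],"angular": [0,0,0],"claw": 85}
    - {"delta_pos": [-8,0,0],"angular": [0,0,0],"claw": 85}
    - {"delta_pos": [-11,0,0],"angular": [0,0,0],"claw": 85}
    - {"delta_pos": [-14,0,0],"angular": [0,0,0],"claw": 85}
    - {"delta_pos": [-16,0,0],"angular": [0,0,0],"claw": 85}
    - {"delta_pos": [-18,0,0],"angular": [0,0,0],"claw": 85}
    - {"delta_pos": [-19,0,0],"angular": [0,0,0],"claw": 85}
    - {"delta_pos": [-20,0,0],"angular": [0,0,0],"claw": 85}
    - {"delta_pos": [-20,0,0],"angular": [0,0,0],"claw": 85}

```text
clock: 50.95
tcp_pos: [0.4585, 0.0755, 0.0062]
eef_rot: [[0.053, 0.004, 0.999], [-0.999, -0.007, 0.053], [0.007, -1.0, 0.003]]
ft_force: [0.5, -11.0, 0.3]
opening: 1.0
```

```bash
python3 - <<'E'
from h import *
c,im=look("w29")
b=(cv2.cvtColor(im,cv2.COLOR_RGB2GRAY)<110).astype(np.uint8)
n,_,st,ce=cv2.connectedComponentsWithStats(b)
uv=[ce[i] for i in range(1,n) for q in [(56,38),(499,53),(274,247)] if np.hypot(*(ce[i]-q))<12]
print(uv);cc,r=fitc(onz("wrist",uv,.004));print(cc,r)
for n in ("scene","side"):
    im=capture(n);save(n+"29.png",im)
    hsv=cv2.cvtColor(im,cv2.COLOR_RGB2HSV)
    o=cv2.inRange(hsv,(8,150,80),(20,255,255));cs,_=cv2.findContours(o,cv2.RETR_EXTERNAL,cv2.CHAIN_APPROX_NONE)
    tray(get_calibration(n),im,(.453,.178),n)
E
```

```text
50.95 [0.4585 0.0755 0.0062] F [  0.5 -11.    0.3] open 85.4
[array([55.69211196, 37.6692112 ]), array([499.01086957,  53.31521739]), array([273.515, 246.94 ])]
[0.453103   0.17693308] 0.08516548111479112
tray 4 dots, centre [0.4518 0.1771] r 0.0848Traceback (most recent call last):
  File "<stdin>", line 11, in <module>
  File "h.py", line 75, in tray
    cc,r=fitc(P[best[1]]);print("tray",best[0],"dots, centre",cc.round(4),"r",r.round(4));return cc
                ~~~~^^^
IndexError: tuple index out of range
```

View pics/scene29.png

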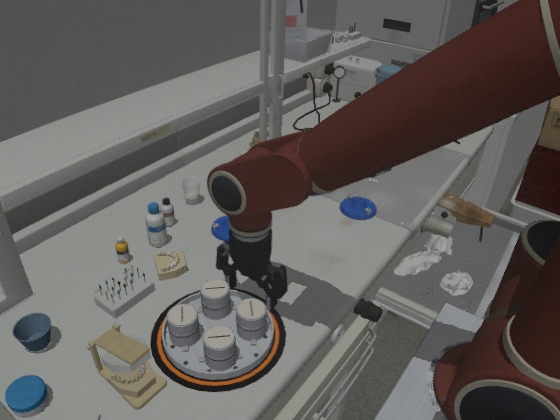

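drive_tool:
  deltas:
    - {"delta_pos": [4,0,0],"angular": [0,0,0],"claw": 85}
    - {"delta_pos": [12,0,0],"angular": [0,0,0],"claw": 85}
    - {"delta_pos": [25,0,0],"angular": [0,0,0],"claw": 85}
    - {"delta_pos": [45,-5,0],"angular": [0,0,0],"claw": 85}
    - {"delta_pos": [60,-30,0],"angular": [0,0,0],"claw": 85}
    - {"delta_pos": [60,-70,0],"angular": [0,0,0],"claw": 85}
    - {"delta_pos": [60,-115,0],"angular": [0,0,0],"claw": 85}
    - {"delta_pos": [60,-160,0],"angular": [0,0,0],"claw": 85}
    - {"delta_pos": [60,-205,0],"angular": [0,0,0],"claw": 85}
    - {"delta_pos": [60,-245,0],"angular": [0,0,0],"claw": 85}
    - {"delta_pos": [60,-270,0],"angular": [0,0,0],"claw": 85}
    - {"delta_pos": [60,-270,0],"angular": [0,0,0],"claw": 85}

```text
clock: 52.3
tcp_pos: [0.4623, 0.0176, 0.2811]
eef_rot: [[0.052, 0.012, 0.999], [-0.999, -0.002, 0.052], [0.003, -1.0, 0.011]]
ft_force: [-0.5, -0.6, -0.6]
opening: 0.993
```

drive_tool:
  deltas:
    - {"delta_pos": [-10,0,0],"angular": [0,0,0],"claw": 85}
    - {"delta_pos": [-30,0,0],"angular": [0,0,0],"claw": 85}
    - {"delta_pos": [-50,0,0],"angular": [0,0,0],"claw": 85}
    - {"delta_pos": [-60,0,0],"angular": [0,0,0],"claw": 85}
    - {"delta_pos": [-60,0,0],"angular": [0,0,0],"claw": 85}
    - {"delta_pos": [-60,0,0],"angular": [0,0,0],"claw": 85}
    - {"delta_pos": [-60,0,0],"angular": [0,0,0],"claw": 85}

```text
clock: 53.0
tcp_pos: [0.4571, 0.0778, 0.2752]
eef_rot: [[0.051, 0.002, 0.999], [-0.999, -0.001, 0.051], [0.001, -1.0, 0.002]]
ft_force: [0.5, 0.8, 0.3]
opening: 0.997
```

```bash
python3 - <<'E'
from h import *
c,im=look("w30");measure(c,im);tray(c,im,(.453,.177))
hsv=cv2.cvtColor(im,cv2.COLOR_RGB2HSV)
o=cv2.inRange(hsv,(8,150,80),(20,255,255));ys,xs=np.nonzero(o)
P=onz("wrist",np.c_[xs,ys],.0005,c);g=np.abs(np.hypot(P[:,0]-.4525,P[:,1]-.1777)-.106)<.01
k=cv2.convexHull(np.c_[xs,ys][g].astype(np.int32))[:,0];print("mat hull",fitc(onz("wrist",k,.0005,c)),"pix",fitc(P[g]))
E
```

```text
53.0 [0.4571 0.0778 0.2752] F [0.5 0.8 0.3] open 85.1
foot px [374. 356.] c [ 0.6273 -0.2125] r 0.0306
foot px [413. 269.] c [ 0.6375 -0.0761] r 0.0475
plaster px [315. 125.] A 1459.5 [(0.068, [array([0.4927, 0.1373]), np.float64(0.023)]), (0.06, [array([0.4936, 0.1368]), np.float64(0.0236)])]
plaster px [236. 122.] A 1503.5 [(0.068, [array([0.4108, 0.1356]), np.float64(0.023)]), (0.06, [array([0.4099, 0.1351]), np.float64(0.0235)])]
plaster px [325.  35.] A 1869.5 [(0.068, [array([0.4937, 0.2196]), np.float64(0.0236)]), (0.06, [array([0.4947, 0.221 ]), np.float64(0.0242)])]
plaster px [239.  35.] A 1901.5 [(0.068, [array([0.4124, 0.2164]), np.float64(0.0232)]), (0.06, [array([0.4115, 0.2178]), np.float64(0.0238)])]
tray 4 dots, centre [0.4529 0.1771] r 0.0849
mat hull (array([0.45248804, 0.17758214]), np.float64(0.11039979217910828)) pix (array([0.45275357, 0.17757838]), np.float64(0.10729512543217787))
```

View pics/w30.png

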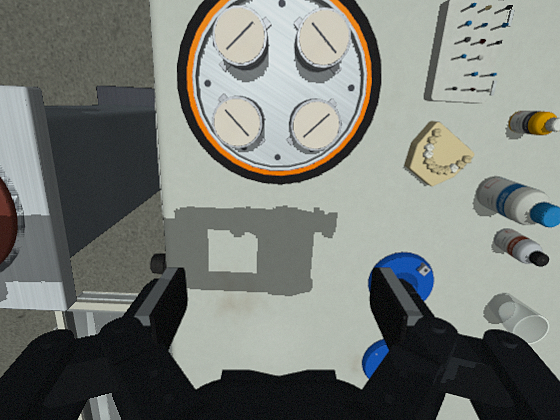

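drive_tool:
  deltas:
    - {"delta_pos": [40,0,0],"angular": [0,0,0],"claw": 85}
    - {"delta_pos": [80,0,0],"angular": [0,0,0],"claw": 85}
    - {"delta_pos": [100,0,0],"angular": [0,0,0],"claw": 85}
    - {"delta_pos": [100,0,0],"angular": [0,0,0],"claw": 85}
    - {"delta_pos": [100,0,0],"angular": [0,0,0],"claw": 85}
    - {"delta_pos": [100,0,0],"angular": [0,0,0],"claw": 85}
    - {"delta_pos": [100,0,0],"angular": [0,0,0],"claw": 85}
    - {"delta_pos": [100,0,0],"angular": [0,0,0],"claw": 85}
    - {"delta_pos": [100,0,0],"angular": [0,0,0],"claw": 85}
    - {"delta_pos": [100,0,0],"angular": [0,0,0],"claw": 85}
    - {"delta_pos": [100,0,0],"angular": [0,0,0],"claw": 85}
    - {"delta_pos": [100,0,0],"angular": [0,0,0],"claw": 85}

```text
clock: 54.25
tcp_pos: [0.4624, -0.0215, 0.2759]
eef_rot: [[0.052, 0.003, 0.999], [-0.999, -0.001, 0.052], [0.001, -1.0, 0.003]]
ft_force: [0.2, 0.6, 0.4]
opening: 0.995
```

drive_tool:
  deltas:
    - {"delta_pos": [0,0,0],"angular": [0,0,0],"claw": 85}
    - {"delta_pos": [0,0,0],"angular": [0,0,0],"claw": 85}
    - {"delta_pos": [0,0,0],"angular": [0,0,0],"claw": 85}
    - {"delta_pos": [0,0,0],"angular": [0,0,0],"claw": 85}
    - {"delta_pos": [0,0,0],"angular": [0,0,0],"claw": 85}
    - {"delta_pos": [0,0,0],"angular": [0,0,0],"claw": 85}
    - {"delta_pos": [0,0,0],"angular": [0,0,0],"claw": 85}
    - {"delta_pos": [0,0,0],"angular": [0,0,0],"claw": 85}
    - {"delta_pos": [0,0,0],"angular": [0,0,0],"claw": 85}
    - {"delta_pos": [0,0,0],"angular": [0,0,0],"claw": 85}
    - {"delta_pos": [0,0,0],"angular": [0,0,0],"claw": 85}
    - {"delta_pos": [0,0,0],"angular": [0,0,0],"claw": 85}

```text
clock: 55.45
tcp_pos: [0.4624, -0.0215, 0.2759]
eef_rot: [[0.052, 0.003, 0.999], [-0.999, -0.001, 0.052], [0.001, -1.0, 0.002]]
ft_force: [0.2, 0.3, 0.1]
opening: 0.996
```

```bash
python3 - <<'E'
from h import *
sc=capture("scene");save("s31.png",sc);tray(get_calibration("scene"),sc,(.453,.177),"scene")
E
```

```text
Traceback (most recent call last):
  File "h.py", line 75, in tray
    cc,r=fitc(P[best[1]]);print("tray",best[0],"dots, centre",cc.round(4),"r",r.round(4));return cc
                ~~~~^^^
IndexError: tuple index out of range
```

View pics/s31.png

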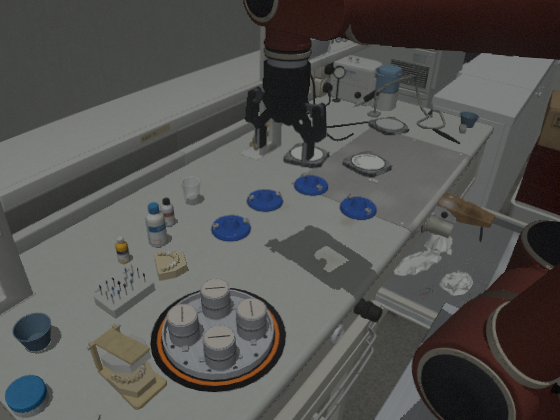

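```bash
python3 -c "
from station import *
print(hand_in())"
```

```text
the job is handed in; nothing more can be done
None
```

The job is done and handed in at about 55 s of the 210 s allowed. All four rings were present. I twisted each one 0.7 rad on its former, lifted it straight off and stood it on the tray floor. I then pushed the loaded tray onto the mat with both open fingertips against its rim.

- **Centring:** the last wrist picture put the tray centre at (0.453, 0.177) and the mat centre at (0.4525, 0.1776), less than 1 mm apart.
- **Rings:** all four stand upright with plaster tops up, 82–85 mm between neighbouring centres. That leaves about 28 mm of air between the cylinders. Ears point along the rim, clear of each other.
- **Bystanders:** I never touched the plaster model or the bottle, and they look unmoved in the last pictures, though I did not measure them.
- **Upsets:** I saw no tray knock and no grip slip.
- **Checks that failed or disagreed:**
  - The automatic tray-dot fit sometimes failed or gave a false circle when rings hid the dots. In those cases I went by hand-picked dots, or by comparing pictures by eye.
  - The fit also failed on the very last scene picture. There I compared it with the previous one by eye and saw no change.
- **Slip in a move:** on the first ring, a mistyped row turned the ring up to 0.15 rad further and back as it came free, with no visible harm.

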